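Stow the squeegees in their stand

ROBOT

A 6-joint arm with a two-finger parallel gripper is mounted at the origin on the work surface. World frame = base frame: x ahead of the robot, y to its left, z up, the work surface at z = 0. Lengths are in m, angles in rad, forces in N, time in s.
With the tool pointing down it reaches from about 0.35 to 0.775 m from the base axis. Payload 7.3 kg.
Tool frame: the origin (TCP) lies on the centre line of the jaws, within the pads' length; the fingertips stand 19 mm ahead of it and the grasp point (between the pads) is the TCP; z points along the fingers, y is the line along which they close (so a half turn about z gives the same grasp; the last joint's range is limited). The gripper opens to 92 mm and grips with 3 to 60 N. Pads are 19 mm wide; open, the fingers measure 130 mm over their backs; the gripper's body (75 mm by 190 mm) begins 47 mm behind the grasp point.
Start: joints at [0.959, 0.342, 1.524, -0, 1.275, -0.146], TCP at [0.236, 0.469, 0.206] pointing down, gripper open.
Joint ranges: [-2.53, 2.53], [-0.77, 2.02], [0.04, 2.7], [-1, 4.14], [0.28, 2.66], [-3.11, 3.11]. Speed limits (rad/s): [2.57, 2.57, 3.14, 3.14, 3.14, 3.14].

INTERFACE

Orientations are given as a 3x3 rotation matrix whose columns are the frame's x, y, z axes.
In Python, from station import manip gives the robot as it stands.
- The arm moves only by the shell command python3 drive.py 'ROWS' [FORCE]. ROWS is a JSON list of rows, 1 to 8 of them, each of 7 numbers: a rotation vector rx, ry, rz in rad, then dx, dy, dz in m, then the finger opening in m; each row shifts and turns the commanded pose from where the row before left it, along the tool's axes as they then stand; what a row does not reach is not made up. A row lasts 1/12 s, in which the tool goes at most 0.0417 m and 0.125 rad, less where a joint would pass 70% of its speed; a pose out of reach is approached as far as the arm can. The fingers move at their own pace and stop on an object; FORCE is the grip in N (left out, the last holds). Time passes only in rows, so rows that do not move let the fingers close. It prints the time, the measured TCP pose, the force, the opening and the grip force at its end.
- manip.sense(): the state, without advancing time (a new reading comes with each control period).
- manip.snapshot(name): name is "side" or "top"; returns a dict with "color" (420x560x3 uint8, blue, green, red), "fov_y" (degrees; the focal length in pixels is half the picture's height over the tangent of half this angle, whatever the lens; pixels are square), "cx", "cy" (the principal point, pixels), "k1" (the pictures are not rectified: a ray, as slopes to the right and down, at radius r is drawn at 1 + k1 r^2 times it, then the intrinsics apply), "R" (3x3) and "t" (3): a world point X has camera coordinates R X + t. Camera axes: x right, y down, z forward; pixel columns grow to the right and rows downward; lengths in m; the calibration is good to about 2 mm. A picture is of the moment at which its call begins. There is no depth.
- manip.sign_off(): hands the job in; it is judged then, once.
The state is a dict: "t": time; "joints": joint angles; "qd": joint speeds; "joint_efforts": joint torques, N m; "tcp_pos": TCP position; "tcp_rot": TCP orientation; "ft_force": force on the tool from outside, world axes, zero at the start; "ft_torque": the same for the moment, N m; "grip_width": finger opening in m; "gripper_force": force on a finger pad.
Only numpy, scipy, OpenCV 4.12 (cv2) and the standard library are available. Lean on these libraries where they do the work, as an engineer would, in place of code of your own. Each camera call takes 0.05 s, during which the arm holds its last target. There are 200 camera calls.

TASK

Take both printing squeegees off the sloping rest and stand each one on end in its own pocket of the block, fully home against the bottom. One of the three pockets has something stuck in it and is too shallow, and you cannot tell which by looking: feel for it, and leave that pocket empty. Do not disturb the other things on the bench, and let go of both squeegees.

Things in the scene. Friction and masses are not known exactly. Their poses are not given: they have to be found in the camera images.
- squeegee_a: printing squeegee, a rigid bar 150 mm long (x), 16 mm thick (y), 28 mm deep (z), origin at the centre of that outline: aluminium 20 mm deep (z -14 to 6 mm) with a green blade 6 mm thick along its +z side (z 6 to 14 mm). Ends alike; 110 to 220 g. At the start it lies in the rest's +y seat, sloping 40 degrees, blade up, the -x end lowest and towards the robot.
- squeegee_b: the second squeegee, same as squeegee_a in every way, in the rest's -y seat. Grip either across its 16 mm thickness, 30 to 115 mm from the low end; to stand it up the gripper must hold it slantwise (near vertical at the rest, so some 40 to 45 degrees at the stand), and it goes in the pocket by the low end.
- rest: fixed sloping rest of aluminium, base 150 x 170 x 8 mm, origin under its centre, x away from the robot, 120 mm high. Two seats at y +45 and -45 mm rise along +x at 40 degrees. A seated squeegee's centre is at x -16, z 81 mm of this frame.
- rest_seats (a point): point midway between the two seated squeegees' centres; axes as the rest's. Each squeegee lies on two cross bars 16 mm wide, 18 and 132 mm from its low end, between black cheeks whose inner faces are 9.5 mm either side of its centre plane, 10 mm high over its underside and 6 mm thick; its low end leans on an end bar. Between the cross bars its sides and underside are free.
- stand: fixed aluminium block 64 x 224 x 65 mm (x, y, z), origin under its centre, x away from the robot, with three upright rectangular pockets in a row along y, each 32 mm (x) by 20 mm (y) with a 3 mm chamfer at the mouth: a squeegee stands in one end-down, blade towards +x or -x, with 2 mm play on each side.
- stand_hole0 (a point): centre of the mouth of a pocket, level with the block's top (65 mm above the table), at y -80 mm of the stand; axes as the stand's. Pocket bottoms are flat rubber pads. In two pockets the bottom is 52 mm below the mouth; in the third, a different one each time and not known beforehand, stuck rubber leaves only 27 mm.
- stand_hole1 (a point): centre of the mouth of a pocket, level with the block's top (65 mm above the table), at y 0 mm of the stand; axes as the stand's. In a full-depth pocket a standing squeegee's centre is 23 mm above this point (88 mm above the table).
- stand_hole2 (a point): centre of the mouth of a pocket, level with the block's top (65 mm above the table), at y 80 mm of the stand; axes as the stand's. In the filled pocket the squeegee stops 25 mm early, its centre 48 mm above this point (113 mm above the table).
- ink_jar: ink jar, 56 mm diameter, 65 mm high, stands between the rest and the stand. To be left alone. Origin at the centre of its underside.
- spray_can: spray can, 52 mm diameter, 170 mm high, stands behind the stand. To be left alone. Origin at the centre of its underside.
- solvent_bottle: small bottle, 44 mm diameter, 110 mm high, stands beyond the middle of the work area. To be left alone. Origin at the centre of its underside.
- soap_box: flat yellow plastic box 75 x 110 x 38 mm, between the work and the robot. To be left alone. Origin at the centre of its underside.
- spatula: ink spatula lying flat, about 200 mm long, beyond the rest. To be left alone. Origin near the middle of its length.
- steel_plate: flat steel plate 100 x 100 x 12 mm, left of the rest. To be left alone. Origin at the centre of its underside.

How it is judged:
By the outcome, as a careful person would: the job done as asked, in the order asked, and still so for the second after the job is handed in, with the robot touching nothing.
It also fails if it takes over 72 s, if anything falls off the work surface, if the arm or the gripper's body presses on something with over 40 N, if the wrist force passes 120 N, or if a joint passes its speed limit or range.

## Working session

There is one attempt and no reset: what is moved stays moved. The work goes in short steps, Python scripts to look and compute and a shell command to move; the robot and the scene stay as the last step left them, time stands still between calls to the robot, and variables do not carry over. Pictures are saved under pics/ and viewed, at most 10 in all, crops included, and the job is handed in when it is done.

```bash
ls; mkdir -p pics
python3 - <<'E'
from station import manip
import cv2,numpy as np
for n in("side","top"):
    s=manip.snapshot(n); cv2.imwrite(f"pics/{n}0.png",s["color"]); print({k:np.round(v,4).tolist() for k,v in s.items() if k!="color"})
print(manip.sense())
E
```

```text
drive.py
pics
station.py
{'fov_y': 51.9349, 'cx': 282.5104, 'cy': 210.8106, 'k1': -0.0745, 'R': [[0.8723, -0.4889, -0.0104], [-0.3499, -0.609, -0.7118], [0.3417, 0.6246, -0.7023]], 't': [-0.4543, 0.2763, 1.006]}
{'fov_y': 49.9038, 'cx': 280.4602, 'cy': 211.7878, 'k1': 0.0037, 'R': [[-0.0236, -0.9993, -0.0305], [-0.9928, 0.027, -0.1166], [0.1173, 0.0275, -0.9927]], 't': [0.0707, 0.5744, 0.9912]}
{'t': 0.1, 'joints': array([ 9.58987694e-01,  3.42659748e-01,  1.52493243e+00, -5.82412335e-06,
        1.27539411e+00, -1.46017348e-01]), 'qd': array([ 0.00020391, -0.00236629, -0.00417349, -0.00088535,  0.00087156,
        0.00044739]), 'joint_efforts': array([ 1.49143874e-03, -4.32007456e+01, -2.44693869e+01,  7.19595887e-02,
        5.27115364e-02, -6.69877636e-05]), 'tcp_pos': array([0.23555348, 0.46874757, 0.20530718]), 'tcp_rot': array([[-8.93467141e-01,  4.49127860e-01, -7.95870082e-04],
       [ 4.49128522e-01,  8.93466430e-01, -1.14404231e-03],
       [ 1.97261927e-04, -1.37961216e-03, -9.99999029e-01]]), 'ft_force': array([ 0.02294184, -0.17605375,  0.67687694]), 'ft_torque': array([-0.02588082,  0.01120632, -0.00301766]), 'gripper_force': 0.0, 'grip_width': 0.09178271079915382}
```

View pics/side0.png

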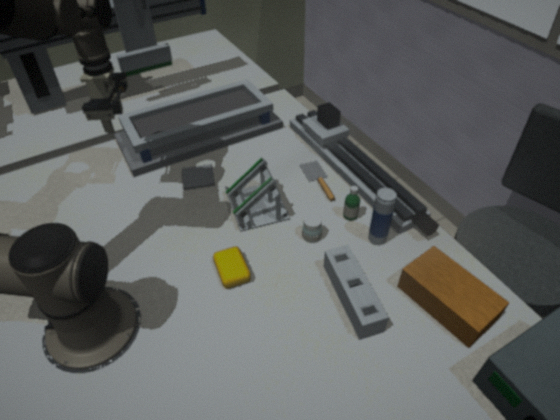

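View pics/top0.png

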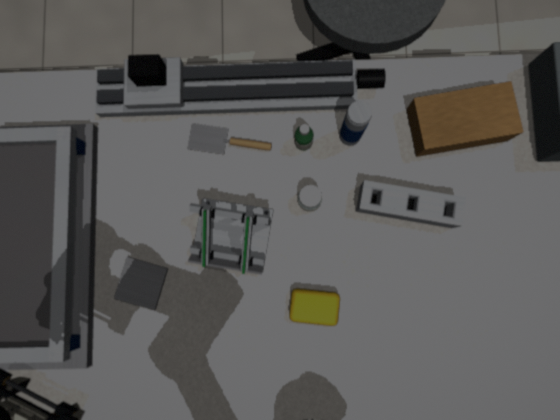

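Side view: rest with green blades near (255,195), stand with dark pockets at (343,258), (354,282) and (370,310). Top view: blades at (205,237) and (247,243), pockets at (376,198), (412,204) and (449,210), jar at (310,196).

```bash
cat > h.py <<'E'
import numpy as np, cv2
from station import manip
from scipy.spatial.transform import Rotation as Ro
def K(s):
    f=s["color"].shape[0]/2/np.tan(np.radians(s["fov_y"]/2)); return np.array([[f,0,s["cx"]],[0,f,s["cy"]],[0,0,1]]),np.array([s["k1"],0,0,0,0.])
def ray(s,px):
    k,d=K(s); u=cv2.undistortPoints(np.array(px,float).reshape(-1,1,2),k,d)[:,0]
    D=np.c_[u,np.ones(len(u))]@s["R"]; return -s["R"].T@s["t"],D
def plane(s,px,z):
    o,D=ray(s,px); return o+D*((np.atleast_1d(z)-o[2])/D[:,2])[:,None]
def proj(s,X):
    k,d=K(s); return cv2.projectPoints(np.array(X,float).reshape(-1,1,3),cv2.Rodrigues(np.array(s["R"]))[0],np.array(s["t"],float),k,d)[0][:,0]
def tri(s1,p1,s2,p2):
    A=[];b=[]
    for s,p in((s1,p1),(s2,p2)):
        o,D=ray(s,[p]); D=D[0]/np.linalg.norm(D[0]); P=np.eye(3)-np.outer(D,D); A.append(P); b.append(P@o)
    return np.linalg.lstsq(np.vstack(A),np.hstack(b),rcond=None)[0]
def blobs(m,amin):
    n,l,st,c=cv2.connectedComponentsWithStats(m.astype(np.uint8)); return [(l==i,c[i],st[i,4]) for i in range(1,n) if st[i,4]>=amin]
E
python3 - <<'E'
from h import *
S={n:manip.snapshot(n) for n in("side","top")}
ends={}
for n,s in S.items():
    b,g,r=[s["color"][...,i].astype(int) for i in range(3)]
    m=(g>r+25)&(g>b+15)
    for M,c,a in blobs(m,25):
        ys,xs=np.nonzero(M); p=np.c_[xs,ys].astype(np.float32)
        vx,vy,x0,y0=cv2.fitLine(p,cv2.DIST_L2,0,.01,.01).ravel(); t=(p-[x0,y0])@[vx,vy]
        e=[[x0+vx*q,y0+vy*q] for q in(t.min()-.5,t.max()+.5)]; print(n,a,c.round(1),np.round(e,1).tolist())
    gray=s["color"].max(2)
    roi={"top":(345,170,475,235),"side":(315,235,395,345)}[n]; x,y,X,Y=roi
    for M,c,a in blobs(gray[y:Y,x:X]<70,20): print(n,"dark",a,c+[x,y])
    cv2.imwrite(f"pics/crop_{n}.png",cv2.resize(s["color"][y:Y,x:X],None,fx=5,fy=5,interpolation=cv2.INTER_CUBIC))
    x,y,X,Y={"top":(180,190,280,280),"side":(215,150,300,240)}[n]
    cv2.imwrite(f"pics/rest_{n}.png",cv2.resize(s["color"][y:Y,x:X],None,fx=6,fy=6,interpolation=cv2.INTER_CUBIC))
a=cv2.imread("pics/crop_top.png");b=cv2.imread("pics/rest_top.png")
print(a.shape,b.shape)
E
```

```text
side 93 [243.4 175. ] [[226.0, 191.6999969482422], [260.5, 158.8000030517578]]
side 97 [250.6 195.7] [[233.10000610351562, 211.89999389648438], [269.70001220703125, 178.0]]
side 88 [351.8 199.2] [[345.3999938964844, 198.39999389648438], [358.3999938964844, 200.0]]
side 30 [510.9 390.5] [[504.8999938964844, 383.3999938964844], [516.0999755859375, 396.6000061035156]]
side dark 61 [380.50819672 236.96721311]
side dark 570 [359.89649123 317.46315789]
side dark 45 [354.31111111 283.04444444]
side dark 60 [368.91666667 310.05      ]
top 65 [304.7 138.3] [[297.8999938964844, 140.3000030517578], [312.1000061035156, 136.10000610351562]]
top 149 [203.7 236.8] [[203.1999969482422, 266.5], [204.1999969482422, 210.5]]
top 140 [245.1 244.5] [[242.8000030517578, 272.6000061035156], [247.39999389648438, 217.39999389648438]]
top dark 455 [389.74945055 210.58241758]
top dark 131 [375.84732824 196.77099237]
top dark 136 [412.07352941 202.98529412]
top dark 139 [448.69784173 209.05755396]
(325, 650, 3) (540, 600, 3)
```

View pics/crop_top.png

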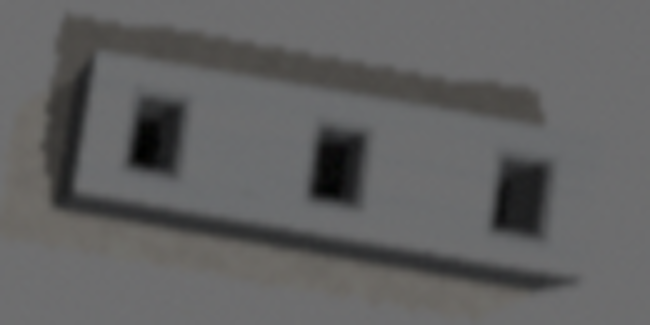

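View pics/crop_side.png

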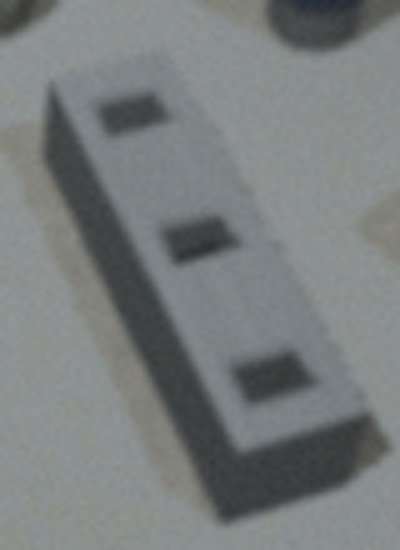

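Top crop: pocket mouths at (157,134), (339,167), (523,197) in the crop, i.e. (376.4,196.8), (412.8,203.4), (449.6,209.4) in the image. Side crop: pockets at (341.6,257.8), (355.2,283.0), (369.8,310.2) in the image.

Run:
```python
from h import *
S={n:manip.snapshot(n) for n in("side","top")}; s=S["side"];T=S["top"]
ht=[[376.4,196.8],[412.8,203.4],[449.6,209.4]]; hs=[[341.6,257.8],[355.2,283.],[369.8,310.2]]
print("holes top\n",plane(T,ht,.065).round(4)); print("holes side\n",plane(s,hs,.065).round(4))
print("tri",[tri(s,a,T,b).round(4) for a,b in zip(hs,ht)])
for nm,et,es in(("a",[[203.2,266.5],[204.2,210.5]],[[226,191.7],[260.5,158.8]]),("b",[[242.8,272.6],[247.4,217.4]],[[233.1,211.9],[269.7,178.]])):
    print(nm,"top",plane(T,et,[.0435,.14]).round(4).tolist(),"side",plane(s,es,[.0435,.14]).round(4).tolist(),"tri",[tri(s,es[i],T,et[i]).round(4).tolist() for i in(0,1)])
# stand top face
m=(T["color"].max(2)>0)
# objects rough
print("jar",plane(T,[[310,196]],.065).round(3),"can",plane(T,[[360,112]],.17).round(3),"bottle",plane(T,[[305,128]],.11).round(3),"box",plane(T,[[315,307]],.038).round(3),"plate",plane(T,[[141,284]],.012).round(3))
```

```text
holes top
 [[ 0.5999 -0.1566  0.065 ]
 [ 0.5831 -0.235   0.065 ]
 [ 0.5677 -0.3137  0.065 ]]
holes side
 [[ 0.6007 -0.1586  0.065 ]
 [ 0.5849 -0.2376  0.065 ]
 [ 0.5693 -0.3146  0.065 ]]
tri [array([ 0.6009, -0.1573,  0.0632]), array([ 0.5845, -0.2362,  0.0631]), array([ 0.5685, -0.3143,  0.0648])]
a top [[0.4567, 0.2313, 0.0435], [0.5705, 0.2094, 0.14]] side [[0.4593, 0.2321, 0.0435], [0.5672, 0.2085, 0.14]] tri [[0.4577, 0.2304, 0.0455], [0.5695, 0.2103, 0.1381]]
b top [[0.4412, 0.1428, 0.0435], [0.5539, 0.1209, 0.14]] side [[0.4421, 0.1439, 0.0435], [0.5501, 0.1204, 0.14]] tri [[0.4414, 0.1425, 0.045], [0.5526, 0.1217, 0.1383]]
jar [[ 0.606 -0.011  0.065]] can [[ 0.758 -0.112  0.17 ]] bottle [[ 0.747 -0.003  0.11 ]] box [[ 0.362 -0.015  0.038]] plate [[0.42  0.382 0.012]]
```

View pics/rest_top.png

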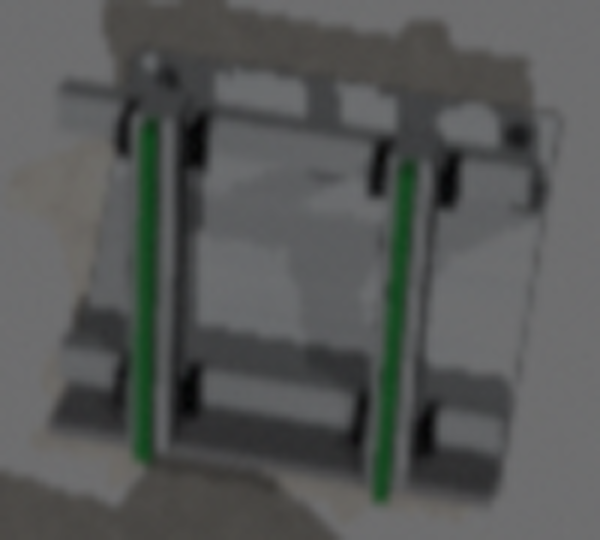

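View pics/rest_side.png

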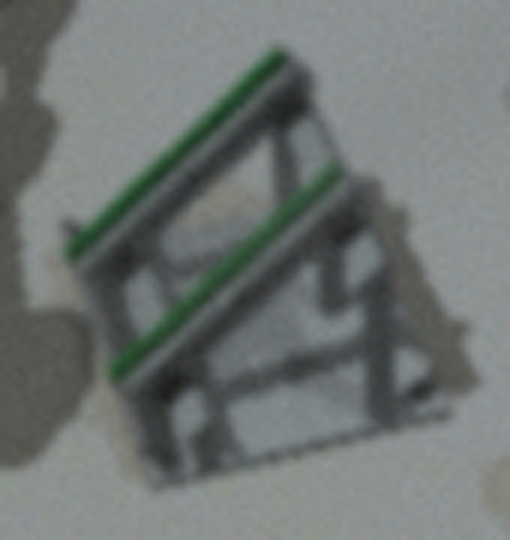

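Rest crops show both bars seated, blades up, with black cheeks near the two cross bars. Pose summary: rest yaw ≈ -10.8°, stand yaw ≈ -11.5°. I'll grip about 108 mm from the low end so the gripper body clears a neighbouring standing bar.

```bash
cat >> h.py <<'E'
def pose(yaw,tilt):
    """tool y across the bar; tilt>0 = fingers lean back to the robot (rad)"""
    h=np.array([np.cos(yaw),np.sin(yaw),0]); y=np.array([-np.sin(yaw),np.cos(yaw),0])
    return np.c_[-h,y,[0,0,-1]]@Ro.from_rotvec([0,tilt,0]).as_matrix()
def need(p,R):
    s=manip.sense(); rv=Ro.from_matrix(s["tcp_rot"].T@R).as_rotvec(); d=R.T@(np.array(p)-s["tcp_pos"])
    print("rot",rv.round(4),"rows",np.ceil(np.linalg.norm(rv)/.125),"| then d",d.round(4),"rows",np.ceil(np.linalg.norm(d)/.0417),"| F",s["ft_force"].round(1),"t",s["t"].round(2) if hasattr(s["t"],"round") else s["t"])
YR=np.radians(-10.8); YS=np.radians(-11.5)
GA=np.array([.5473,.2140,.1022]); GB=np.array([.5308,.1255,.1022])
E
python3 -c "
from h import *
need(GB+[0,0,.118],pose(YR,0.1))"
```

```text
rot [ 0.0134  0.0992 -0.2771] rows 3.0 | then d [-0.351  -0.2821 -0.0498] rows 11.0 | F [ 0.9 -0.1  0. ] t 0.3
```

```bash
python3 drive.py '[[0.0045,0.033,-0.0924,0,0,0,0.045],[0.0045,0.033,-0.0924,0,0,0,0.045],[0.0045,0.033,-0.0924,0,0,0,0.045],[0,0,0,-0.0319,-0.0256,-0.0045,0.045],[0,0,0,-0.0319,-0.0256,-0.0045,0.045],[0,0,0,-0.0319,-0.0256,-0.0045,0.045],[0,0,0,-0.0319,-0.0256,-0.0045,0.045],[0,0,0,-0.0319,-0.0256,-0.0045,0.045]]' 40
python3 drive.py '[[0,0,0,-0.0319,-0.0256,-0.0045,0.045],[0,0,0,-0.0319,-0.0256,-0.0045,0.045],[0,0,0,-0.0319,-0.0256,-0.0045,0.045],[0,0,0,-0.0319,-0.0256,-0.0045,0.045],[0,0,0,-0.0319,-0.0256,-0.0045,0.045],[0,0,0,-0.0319,-0.0256,-0.0045,0.045],[0,0,0,0,0,0,0.045]]'
python3 -c "
from h import *
need(GB+[0,0,.118],pose(YR,0.1));need(GB,pose(YR,0.1))"
```

```text
t: 0.97
tcp_pos: [0.3708, 0.3116, 0.2125]
tcp_rot: [[-0.978, 0.187, -0.097], [0.186, 0.982, 0.019], [0.099, 0.001, -0.995]]
ft_force: [0.6, 1.1, 0.2]
grip_width: 0.0465
gripper_force: 0.0
t: 1.55
tcp_pos: [0.535, 0.1204, 0.2197]
tcp_rot: [[-0.977, 0.193, -0.095], [0.192, 0.981, 0.017], [0.097, -0.002, -0.995]]
ft_force: [-0.7, -0.3, -0.5]
grip_width: 0.045
gripper_force: 0.0
rot [-0.001   0.0031 -0.0059] rows 1.0 | then d [ 0.0051  0.0042 -0.    ] rows 1.0 | F [-0.7 -0.3 -0.5] t 1.55
rot [-0.001   0.0031 -0.0059] rows 1.0 | then d [-0.0067  0.0042  0.1174] rows 3.0 | F [-0.7 -0.3 -0.5] t 1.55
```

```bash
python3 drive.py '[[0,0.003,-0.006,0.004,0.004,0,0.045],[0,0,0,0,0,0,0.045],[0,0,0,-0.004,0,0.035,0.045],[0,0,0,-0.004,0,0.035,0.045],[0,0,0,-0.003,0,0.02,0.045],[0,0,0,0,0,0,0.045]]'
python3 -c "
from h import *
need(GB,pose(YR,0.1))
for n in('side','top'):
    s=manip.snapshot(n);x,y,X,Y={'top':(180,170,310,290),'side':(190,110,320,240)}[n]
    cv2.imwrite(f'pics/g_{n}.png',cv2.resize(s['color'][y:Y,x:X],None,fx=4,fy=4,interpolation=2))
a=cv2.imread('pics/g_side.png')[:480,:400];b=cv2.imread('pics/g_top.png')[:,120:520]
cv2.imwrite('pics/g.png',np.hstack([a,b]))"
```

```text
t: 2.05
tcp_pos: [0.5256, 0.132, 0.1259]
tcp_rot: [[-0.978, 0.179, -0.109], [0.178, 0.984, 0.019], [0.111, -0.001, -0.994]]
ft_force: [-0.0, -0.3, 0.5]
grip_width: 0.045
gripper_force: 0.0
rot [-0.002  -0.011   0.0084] rows 1.0 | then d [-0.0087 -0.0054  0.023 ] rows 1.0 | F [-0.  -0.3  0.5] t 2.05
```

View pics/g.png

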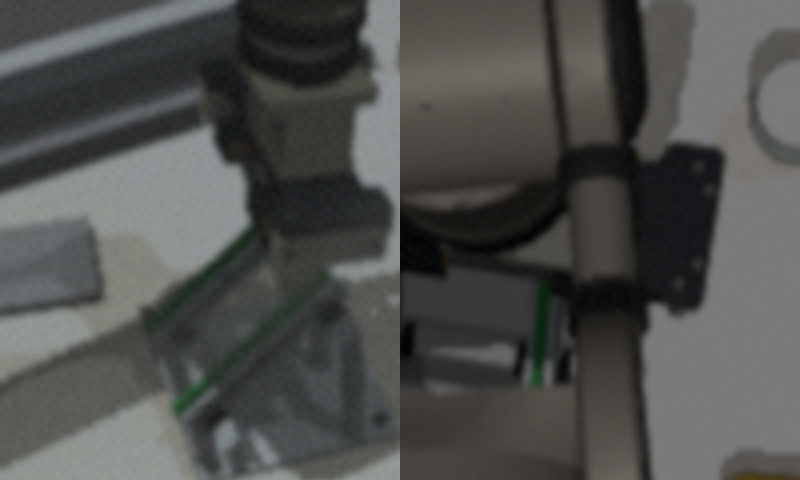

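Side half: gripper straddles bar b high on its length, fingers near (320,260); bar a untouched at (200,280). Readings look transient; let me let it settle.

```bash
for i in 1 2; do python3 drive.py '[[0,0,0,0,0,0,0.045],[0,0,0,0,0,0,0.045]]' >/dev/null; python3 -c "
from h import *
need(GB,pose(YR,0.1))"; done
```

```text
rot [0.0013 0.001  0.0071] rows 1.0 | then d [-0.0045 -0.0056  0.0295] rows 1.0 | F [-0.1  0.1  0.4] t 2.3167
rot [ 0.001  -0.0005  0.0063] rows 1.0 | then d [-0.0047 -0.005   0.0286] rows 1.0 | F [-0.2  0.7  0.1] t 2.4833
```

```bash
python3 drive.py '[[0,0,0.006,-0.0046,-0.005,0,0.045],[0,0,0,0,0,0.0145,0.045],[0,0,0,0,0,0.0145,0.045],[0,0,0,0,0,0,0.045],[0,0,0,0,0,0,0.045],[0,0,0,0,0,0,0.045]]'
python3 -c "
from h import *
need(GB,pose(YR,0.1))"
```

```text
t: 2.98
tcp_pos: [0.5308, 0.1252, 0.1014]
tcp_rot: [[-0.977, 0.188, -0.099], [0.187, 0.982, 0.02], [0.101, 0.001, -0.995]]
ft_force: [0.1, -0.7, 0.2]
grip_width: 0.045
gripper_force: 0.0
rot [ 0.0006 -0.0015 -0.0001] rows 1.0 | then d [ 0.0001  0.0003 -0.0008] rows 1.0 | F [ 0.1 -0.7  0.2] t 2.9833
```

Close, then lift.

```bash
python3 drive.py '[[0,0,0,0,0,0,0.01],[0,0,0,0,0,0,0.01],[0,0,0,0,0,0,0.01],[0,0,0,0,0,0,0.01],[0,0,0,0,0,0,0.01],[0,0,0,0,0,0,0.01],[0,0,0,0,0,0,0.01]]' 40
python3 -c "
from h import *
need(GB,pose(YR,0.1)); need([.5308,.1252,.30],pose(YR,0.1))"
```

```text
t: 3.57
tcp_pos: [0.5301, 0.1254, 0.1007]
tcp_rot: [[-0.977, 0.187, -0.1], [0.186, 0.982, 0.019], [0.102, 0.0, -0.995]]
ft_force: [-1.1, 0.1, -1.3]
grip_width: 0.0104
gripper_force: 0.4
rot [ 0.0002 -0.0025  0.0002] rows 1.0 | then d [-0.0005  0.0003 -0.0016] rows 1.0 | F [-1.1  0.1 -1.3] t 3.5667
rot [ 0.0002 -0.0025  0.0002] rows 1.0 | then d [ 0.0192 -0.     -0.1984] rows 5.0 | F [-1.1  0.1 -1.3] t 3.5667
```

```bash
python3 -c "
from h import *
s=manip.snapshot('side');x,y,X,Y=190,130,320,240
print(manip.sense()['grip_width'],manip.sense()['gripper_force'])
cv2.imwrite('pics/g2.png',cv2.resize(s['color'][y:Y,x:X],None,fx=5,fy=5,interpolation=2))
R=pose(YR,.1)
print(proj(s,[GB,GB+R[:,2]*.019,GB-R[:,2]*.047])-[x,y])"
```

```text
0.010330681901265177 0.5289050610736012
[[73.10004113 59.66834591]
 [72.73337968 64.85442557]
 [74.04351237 46.3532636 ]]
```

View pics/g2.png

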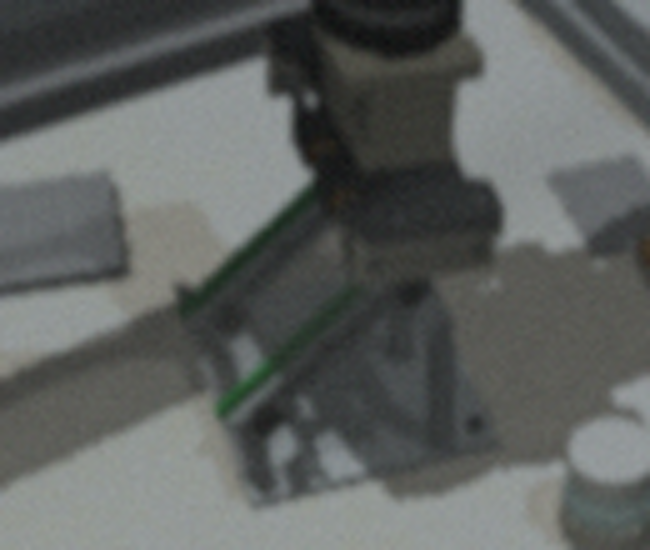

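The picture shows the gripper body over the top part of bar b (around (420,230)), bar still seated; the 10 mm width means the pads aren't stopped on the 16 mm bar. I'll check the geometry numerically.

```bash
python3 -c "
from h import *
s=manip.snapshot('side');o=np.array([190,130]);st=manip.sense();p=st['tcp_pos'];R=st['tcp_rot']
f=lambda a,b,c:((proj(s,[p+R@np.array([a,b,c])/1000])[0]-o)*5).round().tolist()
print('tcp',f(0,0,0),'tip',f(0,0,19))
print('body',[(a,b,f(a,b,-47)) for a in(-37.5,37.5) for b in(-95,0,95)])
print('body alt',[(a,b,f(a,b,-47)) for a in(-95,95) for b in(-37.5,37.5)])
print('fing -y',[(a,c,f(a,-5,c)) for a in(-9.5,9.5) for c in(-40,19)],[(c,f(0,-24,c)) for c in(-40,19)])
T=manip.snapshot('top');print(proj(T,[p]))
"
python3 drive.py '[[0,0,0,0,0,0,0],[0,0,0,0,0,0,0],[0,0,0,0,0,0,0]]' 40
```

```text
tcp [365.0, 301.0] tip [363.0, 327.0]
body [(-37.5, -95, [492.0, 338.0]), (-37.5, 0, [435.0, 225.0]), (-37.5, 95, [384.0, 125.0]), (37.5, -95, [353.0, 359.0]), (37.5, 0, [302.0, 244.0]), (37.5, 95, [258.0, 141.0])]
body alt [(-95, -37.5, [558.0, 254.0]), (-95, 37.5, [511.0, 172.0]), (95, -37.5, [214.0, 304.0]), (95, 37.5, [181.0, 216.0])]
fing -y [(-9.5, -40, [388.0, 248.0]), (-9.5, 19, [381.0, 330.0]), (9.5, -40, [355.0, 253.0]), (9.5, 19, [349.0, 335.0])] [(-40, [382.0, 272.0]), (19, [375.0, 355.0])]
[[247.37260639 230.56235033]]
t: 3.97
tcp_pos: [0.5299, 0.1254, 0.1007]
tcp_rot: [[-0.977, 0.187, -0.101], [0.186, 0.982, 0.019], [0.103, 0.0, -0.995]]
ft_force: [-1.0, -0.2, 1.2]
grip_width: 0.0047
gripper_force: 40.3
```

Width now 4.7 mm at 40 N, so the pads may hold only the 6 mm blade. I need one well-zoomed look at this before lifting.

```bash
python3 -c "
from h import *
s=manip.snapshot('side')
c=s['color'][158:216,232:304]
im=cv2.resize(cv2.convertScaleAbs(c,alpha=1.6,beta=-20),None,fx=10,fy=10,interpolation=2)
cv2.imwrite('pics/g3.png',im);print(im.shape)"
```

```text
(580, 720, 3)
```

View pics/g3.png

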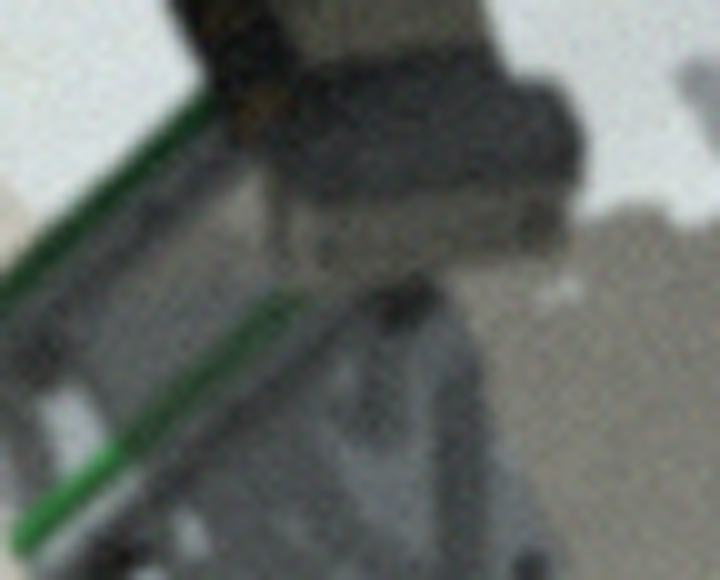

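Zoomed side view: bar b's flank is fully visible at (300,340) with no finger in front, and the body's lower edge runs (295,285)-(570,255), well above where it should be by the sensed pose. I'll check the sensed pose against the first picture, where the gripper hung free.

```bash
python3 -c "
from h import *
s=manip.snapshot('side');T=manip.snapshot('top')
p=np.array([.23555,.46875,.2053]);R=np.array([[-.8935,.4491,0],[.4491,.8935,0],[0,0,-1.]])
for n,c in(('side',s),('top',T)):
  print(n,[(k,proj(c,[p+R@np.array(k)/1000])[0].round().tolist()) for k in((0,0,0),(0,46,19),(0,-46,19),(0,65,-40),(0,-65,-40),(37,95,-47),(37,-95,-47),(-37,95,-47),(-37,-95,-47))])
im=cv2.imread('pics/side0.png')[40:130,60:190]; b=cv2.imread('pics/top0.png')[340:420,0:110]
a=cv2.resize(im,None,fx=4,fy=4,interpolation=2);b=cv2.resize(b,None,fx=3.6,fy=4.5,interpolation=2)
print(a.shape,b.shape)
e=manip.sense();print(e['joints'].round(4),e['tcp_pos'].round(4),e['grip_width'],e['gripper_force'],e['ft_force'])
"
```

```text
side [((0, 0, 0), [117.0, 129.0]), ((0, 46, 19), [122.0, 126.0]), ((0, -46, 19), [115.0, 144.0]), ((0, 65, -40), [119.0, 105.0]), ((0, -65, -40), [108.0, 130.0]), ((37, 95, -47), [108.0, 99.0]), ((37, -95, -47), [91.0, 135.0]), ((-37, 95, -47), [133.0, 97.0]), ((-37, -95, -47), [118.0, 134.0])]
top [((0, 0, 0), [57.0, 392.0]), ((0, 46, 19), [41.0, 378.0]), ((0, -46, 19), [84.0, 400.0]), ((0, 65, -40), [13.0, 381.0]), ((0, -65, -40), [77.0, 415.0]), ((37, 95, -47), [-15.0, 394.0]), ((37, -95, -47), [80.0, 445.0]), ((-37, 95, -47), [6.0, 355.0]), ((-37, -95, -47), [101.0, 404.0])]
(360, 520, 3) (360, 396, 3)
[ 0.0746  0.5365  1.5261  0.0292  1.1785 -1.3203] [0.5299 0.1254 0.1007] 0.004449879909794705 40.293671591207385 [-1.15467216 -1.29207039  2.3397699 ]
```

The same offset (about 40 mm high along the tool) shows in the start picture, and it explains gripping only the blade. I'll open and feel downward in small steps, watching the force.

```bash
python3 drive.py '[[0,0,0,0,0,0,0.045],[0,0,0,0,0,0,0.045],[0,0,0,0,0,0,0.045],[0,0,0,0,0,0.004,0.045],[0,0,0,0,0,0.003,0.045],[0,0,0,0,0,0,0.045]]' | grep -E "pos|ft_f|width"
python3 drive.py '[[0,0,0,0,0,0.003,0.045],[0,0,0,0,0,0,0.045],[0,0,0,0,0,0,0.045]]'| grep -E "pos|ft_f|width"
```

```text
tcp_pos: [0.5289, 0.1256, 0.0927]
ft_force: [0.2, -0.2, 0.0]
grip_width: 0.0399
tcp_pos: [0.529, 0.1256, 0.0905]
ft_force: [-0.2, -0.4, -0.9]
grip_width: 0.0448
```

```bash
python3 drive.py '[[0,0,0,0,0,0.003,0.045],[0,0,0,0,0,0,0.045],[0,0,0,0,0,0,0.045]]'| grep -E "pos|ft_f|width"
python3 -c "
from h import *
s=manip.snapshot('side')
b,g,r=[s['color'][...,i].astype(int) for i in range(3)]
for M,c,a in blobs((g>r+25)&(g>b+15),20):
    ys,xs=np.nonzero(M); print(a,c.round(1),xs.min(),xs.max(),ys.min(),ys.max())"
```

```text
tcp_pos: [0.5287, 0.1257, 0.0875]
ft_force: [0.9, 0.2, -0.7]
grip_width: 0.0454
97 [351.6 199.4] 346 358 195 204
32 [238.5 206.9] 233 244 202 212
72 [505.4 384.6] 494 518 372 398
```

```bash
for i in 1 2; do python3 drive.py '[[0,0,0,0,0,0.003,0.045],[0,0,0,0,0,0.003,0.045],[0,0,0,0,0,0,0.045]]'| grep -E "pos|ft_f"; done
```

```text
tcp_pos: [0.5277, 0.1258, 0.081]
ft_force: [-0.4, -0.5, 0.4]
tcp_pos: [0.5271, 0.1259, 0.0751]
ft_force: [-0.7, -0.5, 0.2]
```

```bash
python3 drive.py '[[0,0,0,0,0,0.003,0.045],[0,0,0,0,0,0.003,0.045],[0,0,0,0,0,0,0.045]]'| grep -E "pos|ft_f"; python3 drive.py '[[0,0,0,0,0,0.003,0.045],[0,0,0,0,0,0.003,0.045],[0,0,0,0,0,0,0.045],[0,0,0,0,0,0,0.045]]'| grep -E "pos|ft_f"; python3 -c "
from h import *
print(manip.sense()['joints'].round(3))"
```

```text
tcp_pos: [0.5265, 0.126, 0.0691]
ft_force: [0.4, -0.3, 0.8]
tcp_pos: [0.5262, 0.1262, 0.0636]
ft_force: [-0.3, 0.3, 0.1]
[ 0.076  0.576  1.574  0.031  1.091 -1.322]
```

```bash
python3 drive.py '[[0,0,0,0,0,0,0.008],[0,0,0,0,0,0,0.008],[0,0,0,0,0,0,0.008],[0,0,0,0,0,0,0.008],[0,0,0,0,0,0,0.008]]' 30
```

```text
t: 6.67
tcp_pos: [0.5265, 0.1262, 0.0639]
tcp_rot: [[-0.977, 0.187, -0.1], [0.186, 0.982, 0.02], [0.102, 0.0, -0.995]]
ft_force: [0.5, -1.3, 0.2]
grip_width: 0.0159
gripper_force: 0.2
```

```bash
python3 drive.py '[[0,0,0,0,0,0,0.008],[0,0,0,0,0,0,0.008],[0,0,0,0,0,0,0.008],[0,0,0,0.001,0,-0.01,0.008],[0,0,0,0.002,0,-0.02,0.008],[0,0,0,0,0,0,0.008],[0,0,0,0,0,0,0.008]]' 40
```

```text
t: 7.25
tcp_pos: [0.5272, 0.1262, 0.0949]
tcp_rot: [[-0.977, 0.187, -0.098], [0.186, 0.982, 0.02], [0.1, 0.001, -0.995]]
ft_force: [0.2, -0.5, -1.6]
grip_width: 0.0157
gripper_force: 40.0
```

```bash
python3 drive.py '[[0,0,0,0.004,0,-0.038,0.008],[0,0,0,0.004,0,-0.038,0.008],[0,0,0,0.004,0,-0.038,0.008],[0,0,0,0.004,0,-0.038,0.008],[0,0,0,0,0,0,0.008],[0,0,0,0,0,0,0.008],[0,0,0,0,0,0,0.008]]'
cat >> h.py <<'E'
def greens(s,dr=12,db=8,amin=15):
    b,g,r=[cv2.GaussianBlur(s["color"],(3,3),0)[...,i].astype(int) for i in range(3)]; out=[]
    for M,c,a in blobs((g>r+dr)&(g>b+db),amin):
        ys,xs=np.nonzero(M); p=np.c_[xs,ys].astype(np.float32)
        vx,vy,x0,y0=cv2.fitLine(p,cv2.DIST_L2,0,.01,.01).ravel(); t=(p-[x0,y0])@[vx,vy]
        out.append((a,np.round([[x0+vx*q,y0+vy*q] for q in(t.min()-.5,t.max()+.5)],1).tolist()))
    return out
E
python3 -c "
from h import *
for n in('side','top'):
    s=manip.snapshot(n)
    for o in greens(s): print(n,o)
st=manip.sense();p=st['tcp_pos'];print(p,proj(s,[p]))"
```

```text
t: 7.83
tcp_pos: [0.5254, 0.1261, 0.2452]
tcp_rot: [[-0.977, 0.187, -0.103], [0.186, 0.982, 0.019], [0.105, -0.0, -0.994]]
ft_force: [0.2, 0.8, -2.2]
grip_width: 0.0159
gripper_force: 40.0
side (np.int32(80), [[132.5, 72.0], [169.60000610351562, 62.400001525878906]])
side (np.int32(24), [[122.4000015258789, 74.4000015258789], [131.60000610351562, 72.5999984741211]])
side (np.int32(121), [[226.3000030517578, 162.0], [254.1999969482422, 134.5]])
side (np.int32(87), [[245.39999389648438, 174.10000610351562], [261.5, 157.8000030517578]])
side (np.int32(27), [[232.60000610351562, 186.3000030517578], [244.39999389648438, 174.6999969482422]])
side (np.int32(169), [[344.29998779296875, 199.3000030517578], [359.5, 201.1999969482422]])
side (np.int32(441), [[490.6000061035156, 373.3999938964844], [518.5, 404.29998779296875]])
top (np.int32(187), [[294.5, 137.10000610351562], [312.5, 137.3000030517578]])
top (np.int32(107), [[203.0, 265.5], [204.1999969482422, 233.5]])
top (np.int32(142), [[231.89999389648438, 275.5], [233.8000030517578, 237.5]])
[0.52506177 0.12602844 0.24446509] [[238.79753038 227.33669806]]
```

```bash
python3 -c "
from h import *
s=manip.snapshot('side');T=manip.snapshot('top')
L=tri(s,[226.3,162.0],T,[231.9,275.5]);print(L)
st=manip.sense();R=st['tcp_rot'];p=st['tcp_pos'];print('low end in tool',R.T@(L-p))
# expected: bar from rest est, at the grip pose p0
p0=np.array([.5265,.1262,.0639]);R0=np.array([[-.977,.187,-.1],[.186,.982,.02],[.102,0,-.995]])
for q in([.4414,.1425,.045],[.4412,.1428,.0435]): print('expected',R0.T@(np.array(q)-p0))
H={'2':[.6005,-.1576,.065],'1':[.584,-.2365,.065],'0':[.5685,-.3143,.065]}
# bar low-end centre & centre in tool frame
h=np.array([np.cos(YR),np.sin(YR),0]);C=np.array([.506,.1302,.081]);ax=np.cos(np.radians(40))*h+np.array([0,0,np.sin(np.radians(40))])
print('centre in tool',R0.T@(C-p0),'axis',R0.T@ax,'low',R0.T@(C-.075*ax-p0))
"
```

```text
[0.43953045 0.14202607 0.2239739 ]
low end in tool [ 0.0846087  -0.00037752  0.03007023]
expected [8.42467e-02 9.29000e-05 2.76415e-02]
expected [0.0843449 0.0003501 0.02916  ]
centre in tool [ 2.25167e-02  9.45000e-05 -1.48845e-02] axis [-6.96303302e-01 -2.45697293e-04 -7.17692089e-01] low [0.07473945 0.00011293 0.03894241]
```

```bash
cat >> h.py <<'E'
LOW=np.array([.0747,.0001,.0389]); AX=np.array([-.6963,0,-.7177])
H={2:np.array([.6003,-.1573,.065]),1:np.array([.5841,-.2360,.065]),0:np.array([.5684,-.3142,.065])}
def stand(hole,up,low=LOW):
    R=pose(YS,.1-np.radians(50)); return H[hole]+[0,0,up]-R@low,R
E
python3 -c "
from h import *
p,R=stand(2,.025);print(p,R@AX,R@LOW,R[:,2]);need(p,R)"
```

```text
[ 0.62608657 -0.16264839  0.16999848] [-2.35141548e-03  4.78400886e-04  9.99960610e-01] [-0.02578657  0.00534839 -0.07999848] [ 0.68403225 -0.13916794 -0.71605318]
rot [ 0.0036 -0.8788  0.0122] rows 8.0 | then d [-0.0596 -0.2628  0.1627] rows 8.0 | F [-0.3  0.7 -1.7] t 8.0333
```

```bash
python3 drive.py '[[0,-0.11,0,0,0,0,0.008],[0,-0.11,0,0,0,0,0.008],[0,-0.11,0,0,0,0,0.008],[0,-0.11,0,0,0,0,0.008],[0,-0.11,0,0,0,0,0.008],[0,-0.11,0,0,0,0,0.008],[0,-0.11,0.006,0,0,0,0.008],[0,-0.109,0.006,0,0,0,0.008]]' | grep -E "pos|ft_f|width"
python3 drive.py '[[0,0,0,0,-0.02,0,0.008],[0,0,0,-0.005,-0.035,0.01,0.008],[0,0,0,-0.007,-0.035,0.018,0.008],[0,0,0,-0.007,-0.035,0.018,0.008],[0,0,0,-0.007,-0.035,0.018,0.008],[0,0,0,-0.007,-0.035,0.018,0.008],[0,0,0,-0.007,-0.035,0.018,0.008],[0,0,0,0,0,0,0.008]]'| grep -E "pos|ft_f|width"
python3 drive.py '[[0,0,0,0,0,0,0.008],[0,0,0,0,0,0,0.008]]'| grep -E "pos|ft_f|width"
python3 -c "
from h import *
p,R=stand(2,.025);need(p,R)"
```

```text
tcp_pos: [0.5247, 0.1228, 0.2452]
ft_force: [0.3, -1.4, -1.4]
grip_width: 0.0157
tcp_pos: [0.5571, -0.0572, 0.215]
ft_force: [-0.4, 0.3, -1.6]
grip_width: 0.0158
tcp_pos: [0.5561, -0.0539, 0.2154]
ft_force: [0.1, 0.3, -0.9]
grip_width: 0.0159
rot [-0.0007 -0.0787 -0.0015] rows 1.0 | then d [-0.0329 -0.0926  0.0955] rows 4.0 | F [ 0.1  0.3 -0.9] t 9.5333
```

```bash
python3 drive.py '[[0,-0.04,0,0,0,0,0.008],[0,-0.0387,-0.0015,0,0,0,0.008],[0,0,0,-0.0055,-0.0154,0.016,0.008],[0,0,0,-0.0055,-0.0154,0.016,0.008],[0,0,0,-0.0055,-0.0154,0.016,0.008],[0,0,0,-0.0055,-0.0154,0.016,0.008],[0,0,0,-0.0055,-0.0154,0.016,0.008],[0,0,0,-0.0055,-0.0154,0.016,0.008]]'| grep -E "pos|ft_f|width"
python3 drive.py '[[0,0,0,0,0,0,0.008],[0,0,0,0,0,0,0.008],[0,0,0,0,0,0,0.008]]'| grep -E "pos|ft_f|width"
python3 -c "
from h import *
p,R=stand(2,.025);need(p,R)
for n in('side','top'):
    s=manip.snapshot(n)
    for o in greens(s):print(n,o)
    print(proj(s,[H[2]+[0,0,.025]]), proj(s,[H[2]+[0,0,.025]+R@(np.array(AX)*.15)]))"
```

```text
tcp_pos: [0.6263, -0.1649, 0.1934]
ft_force: [0.3, 0.5, -1.7]
grip_width: 0.0157
tcp_pos: [0.6255, -0.1641, 0.1937]
ft_force: [-0.1, -0.4, -1.6]
grip_width: 0.0157
rot [ 0.0111 -0.0394  0.0016] rows 1.0 | then d [0.0163 0.0016 0.0172] rows 1.0 | F [-0.1 -0.4 -1.6] t 10.45
side (np.int32(51), [[224.89999389648438, 192.60000610351562], [234.5, 183.8000030517578]])
side (np.int32(47), [[349.79998779296875, 192.39999389648438], [360.5, 202.0]])
side (np.int32(452), [[490.6000061035156, 373.3999938964844], [518.5999755859375, 404.1000061035156]])
[[342.04985509 250.99736589]] [[347.85051271 206.86492001]]
top (np.int32(184), [[294.3999938964844, 136.89999389648438], [312.5, 137.5]])
top (np.int32(23), [[397.5, 181.5], [397.79998779296875, 187.60000610351562]])
top (np.int32(257), [[203.1999969482422, 266.5], [204.3000030517578, 209.5]])
[[378.84288874 194.85721962]] [[394.18583141 182.32963211]]
```

```bash
python3 drive.py '[[0.011,-0.0394,0.0016,0,0,0,0.008],[0,0,0,0,0,0,0.008],[0,0,0,0.008,0.001,0.008,0.008],[0,0,0,0.008,0.001,0.009,0.008],[0,0,0,0,0,0,0.008],[0,0,0,0,0,0,0.008],[0,0,0,0,0,0,0.008]]'| grep -E "pos|ft_f|width"
python3 -c "
from h import *
p,R=stand(2,.025);need(p,R)
st=manip.sense();p=st['tcp_pos'];R=st['tcp_rot'];n=np.cross(AX,[0,1,0]);C=LOW+.075*AX
print('n world',R@n,'axis',R@AX,'low',p+R@LOW)
for nm in('side','top'):
    s=manip.snapshot(nm)
    for o in greens(s):print(nm,o)
    f=lambda a,b,c:proj(s,[p+R@(LOW+a*AX+np.array([0,b,0])+c*n)])[0].round(1).tolist()
    print('blade top end',f(.15,0,.006),f(.15,0,.014),f(.15,0,-.014),'low',f(0,0,.014),f(0,0,-.014))"
```

```text
tcp_pos: [0.6244, -0.1731, 0.1834]
ft_force: [-0.1, -0.2, -1.8]
grip_width: 0.0155
rot [ 0.0262 -0.0142 -0.0006] rows 1.0 | then d [0.0097 0.0105 0.0094] rows 1.0 | F [-0.1 -0.2 -1.8] t 11.1333
n world [-0.98324807  0.18170006  0.01163185] axis [ 0.00793016 -0.02108506  0.99970971] low [ 0.59766945 -0.16644936  0.10383656]
side (np.int32(125), [[344.5, 197.1999969482422], [359.8999938964844, 199.60000610351562]])
side (np.int32(457), [[490.70001220703125, 373.29998779296875], [518.5, 404.29998779296875]])
blade top end [348.9, 206.5] [345.5, 207.4] [357.3, 204.5] low [338.5, 251.7] [349.1, 248.8]
top (np.int32(184), [[294.5, 137.10000610351562], [312.5, 137.1999969482422]])
top (np.int32(26), [[402.0, 184.5], [402.0, 190.5]])
top (np.int32(258), [[203.10000610351562, 266.5], [204.39999389648438, 208.5]])
blade top end [402.5, 184.6] [401.9, 189.0] [403.9, 173.7] low [383.6, 201.4] [385.3, 188.5]
```

```bash
python3 -c "
from h import *
st=manip.sense();print(st['joints'].round(3),st['qd'].round(3),st['ft_force'],st['ft_torque'])
p,R=stand(2,.025);need(p,R)"
```

```text
[-0.515  0.295  1.968  1.018  0.283 -2.803] [-0.002  0.    -0.     0.011  0.001 -0.014] [-0.42238678  0.78768057 -1.51712835] [ 0.04344359  0.64553944 -0.01329525]
rot [ 0.0262 -0.0137 -0.0003] rows 1.0 | then d [0.0099 0.0106 0.0094] rows 1.0 | F [-0.4  0.8 -1.5] t 11.2333
```

Wrist joint 5 sits on its limit (0.28) over hole 2; holes 0 and 1 give more wrist angle. So bar b tries hole 0 first.

```bash
python3 -c "
from h import *
p,R=stand(0,.035);need(p,R)"
python3 drive.py '[[0,0,0,0,-0.025,0,0.008],[0,0,0,0,-0.03,0,0.008],[0,0,0,0,-0.03,0,0.008],[0,0,0,0,-0.03,0,0.008],[0,0,0,0,-0.02,0,0.008],[0,0,0,0,0,0,0.008],[0,0,0,0,0,0,0.008],[0,0,0,0,0,0,0.008]]'| grep -E "pos|ft_f|width"
python3 -c "
from h import *
p,R=stand(0,.035);need(p,R);print(manip.sense()['joints'].round(3))"
```

```text
rot [ 0.0262 -0.0137 -0.0003] rows 1.0 | then d [ 0.0029 -0.1495  0.0022] rows 4.0 | F [-0.4  0.8 -1.5] t 11.2333
tcp_pos: [0.5996, -0.3054, 0.1802]
ft_force: [-0.8, 0.3, -1.7]
grip_width: 0.0157
rot [ 0.0268 -0.015  -0.0008] rows 1.0 | then d [ 0.0019 -0.015  -0.0016] rows 1.0 | F [-0.8  0.3 -1.7] t 11.9
[-0.795  0.362  1.871  1.052  0.488 -3.029]
```

```bash
cat > ik.py <<'E'
from h import *
from scipy.optimize import least_squares
E=lambda s,*a:Ro.from_euler(s,a).as_matrix()
D=[([.95899,.34266,1.52493,0,1.27539,-.14602],[.23555,.46875,.20531]),([.0746,.5365,1.5261,.0292,1.1785,-1.3203],[.5299,.1254,.1007]),
([.076,.576,1.574,.031,1.091,-1.322],[.5262,.1262,.0636]),([-.515,.295,1.968,1.018,.283,-2.803],[.6244,-.1731,.1834]),([-.795,.362,1.871,1.052,.488,-3.029],[.5996,-.3054,.1802])]
def fk(q,k):
    x0,off,h,e1,L1,e2,L2,L3=k; q=np.asarray(q); A=E('z',q[0]); W=A@E('y',q[1]+q[2])@E('z',q[3])@E('y',q[4])
    return A@np.array([x0,off,h])+A@E('y',q[1])@[e1,0,L1]+A@E('y',q[1]+q[2])@[e2,0,L2]+W@[0,0,L3],W@E('z',q[5])
r=least_squares(lambda k:np.r_[np.ravel([fk(q,k)[0]-p for q,p in D]),1e-3*(k-[0,.08,.3,0,.4,0,.4,.25])],[0,.08,.3,0,.4,0,.4,.25]);k=r.x
lo=np.array([-2.53,-.77,.04,-1,.28,-3.11]);hi=np.array([2.53,2.02,2.7,4.14,2.66,3.11])
C0=fk(D[0][0],k)[1].T@np.array([[-.8935,.4491,0],[.4491,.8935,0],[0,0,-1.]])
def solve(p,R,flip,q0):
    Rt=R@E('z',np.pi*flip)
    f=lambda q:np.r_[(fk(q,k)[0]-p)*10,Ro.from_matrix((fk(q,k)[1]@C0).T@Rt).as_rotvec()]
    s=least_squares(f,np.clip(q0,lo+1e-3,hi-1e-3),bounds=(lo,hi)); return s.x,np.abs(s.fun).max()
E
cat > t1.py <<'E'
from ik import *
print(k.round(4),np.abs(r.fun).max()); print(C0.round(3))
for q,p in D[3:]: print((fk(q,k)[1]@C0).round(3))
st=manip.sense();print(st['tcp_rot'].round(3))
low=LOW
for hole in(0,1,2):
  for t in(.1,.2,.3):
    for fl in(0,1):
      row=[]
      for up in(.03,-.025,-.052):
        ax=np.radians(50); R=pose(YS,t-ax); grip=LOW-np.array([0,0,-.038])  # bar low rel. to grip, at t=.1
        l=np.array([0,0,-.038])+Ro.from_rotvec([0,-(t-.1),0]).apply(grip)
        p=H[hole]+[0,0,up]-R@l
        best=min((solve(p,R,fl,np.array([-.7,.4,1.9,j4,.5,j6])) for j4 in(.5,2.5) for j6 in(-2.,1.)),key=lambda z:z[1])
        row.append((round(best[1],3),best[0].round(2).tolist()))
      print(hole,t,fl,row)
E
python3 t1.py
```

```text
Traceback (most recent call last):
  File "t1.py", line 1, in <module>
    from ik import *
  File "ik.py", line 11, in <module>
    C0=fk(D[0][0],k)[1].T@np.array([[-.8935,.4491,0],[.4491,.8935,0],[0,0,-1.]])
       ~~~~~~~~~~~~~~~~~~^~~~~~~~~~~~~~~~~~~~~~~~~~~~~~~~~~~~~~~~~~~~~~~~~~~~~~~
ValueError: matmul: Input operand 1 has a mismatch in its core dimension 0, with gufunc signature (n?,k),(k,m?)->(n?,m?) (size 3 is different from 1)
```

```bash
sed -i "s/^E=lambda.*/E=lambda s,a:Ro.from_euler(s,a).as_matrix()/" ik.py; time python3 t1.py
```

```text
[-2.000e-04  7.650e-02  2.231e-01  1.700e-03  5.049e-01  4.580e-02
  3.784e-01  3.384e-01] 0.00012759991100924628
[[ 0.    -1.    -0.001]
 [ 1.     0.    -0.   ]
 [ 0.    -0.001  1.   ]]
[[-0.711  0.181  0.679]
 [ 0.145  0.983 -0.11 ]
 [-0.688  0.021 -0.726]]
[[-0.712  0.18   0.679]
 [ 0.145  0.983 -0.109]
 [-0.687  0.021 -0.726]]
[[-0.712  0.182  0.679]
 [ 0.145  0.983 -0.111]
 [-0.687  0.02  -0.726]]
0 0.1 0 [(np.float64(0.003), [-0.81, 0.37, 1.89, 1.12, 0.46, -3.11]), (np.float64(0.0), [-0.81, 0.46, 1.94, 1.43, 0.42, 2.83]), (np.float64(0.0), [-0.81, 0.52, 1.96, 1.59, 0.41, 2.65])]
0 0.1 1 [(np.float64(0.0), [-0.81, 0.37, 1.89, 1.13, 0.46, 0.02]), (np.float64(0.0), [-0.81, 0.46, 1.94, 1.43, 0.42, -0.31]), (np.float64(0.0), [-0.81, 0.52, 1.96, 1.59, 0.42, -0.49])]
0 0.2 0 [(np.float64(0.0), [-0.78, 0.37, 1.81, 0.79, 0.5, -2.77]), (np.float64(0.0), [-0.78, 0.46, 1.87, 1.02, 0.41, -3.03]), (np.float64(0.0), [-0.78, 0.5, 1.89, 1.16, 0.38, 3.1])]
0 0.2 1 [(np.float64(0.0), [-0.79, 0.37, 1.81, 0.79, 0.51, 0.36]), (np.float64(0.0), [-0.79, 0.46, 1.87, 1.02, 0.42, 0.11]), (np.float64(0.0)
[... 1972 characters left out ...]
, [-0.49, 0.4, 1.94, 0.86, 0.28, -2.64]), (np.float64(0.079), [-0.52, 0.46, 1.98, 1.25, 0.28, -3.07])]
2 0.2 1 [(np.float64(0.0), [-0.46, 0.31, 1.92, 0.56, 0.31, 0.82]), (np.float64(0.044), [-0.49, 0.4, 1.94, 0.88, 0.28, 0.48]), (np.float64(0.077), [-0.52, 0.46, 1.98, 1.27, 0.28, 0.05])]
2 0.3 0 [(np.float64(0.0), [-0.44, 0.32, 1.83, 0.3, 0.45, -2.05]), (np.float64(0.0), [-0.44, 0.41, 1.9, 0.44, 0.31, -2.2]), (np.float64(0.017), [-0.45, 0.45, 1.91, 0.53, 0.28, -2.29])]
2 0.3 1 [(np.float64(0.0), [-0.45, 0.32, 1.83, 0.31, 0.45, 1.08]), (np.float64(0.0), [-0.45, 0.41, 1.9, 0.45, 0.31, 0.93]), (np.float64(0.016), [-0.45, 0.45, 1.91, 0.54, 0.28, 0.83])]
real	0m15.926s
user	0m16.443s
sys	0m0.111s
```

The current grip can't reach the pocket bottoms (joint 6 and joint 5 limits). A back-tilt of about 0.35 rad at the rest makes every pocket reachable. So I'll put bar b back in its seat and regrip it at that tilt.

```bash
python3 drive.py '[[0,0.11,0,0,0,-0.01,0.008],[0,0.11,0,0,0,-0.01,0.008],[0,0.11,0,0,0,-0.01,0.008],[0,0.11,0,0,0,-0.01,0.008],[0,0.11,0,0,0,-0.01,0.008],[0,0.11,0,0,0,-0.01,0.008],[0,0.11,0,0,0,-0.01,0.008],[0,0.08,0,0,0,-0.01,0.008]]'| grep -E "pos|ft_f|width"
python3 drive.py '[[0,0,0,0,0,0,0.008],[0,0,0,0,0,0,0.008]]' >/dev/null
python3 -c "
from h import *
R0=np.array([[-.977,.187,-.1],[.186,.982,.02],[.102,0,-.995]]);R0=Ro.from_matrix(R0).as_matrix()
need([.5265,.1262,.20],R0);print(manip.sense()['tcp_pos'],manip.sense()['joints'].round(2))
from ik import *
for t in(.3,.35,.4):
  R=pose(YR,t)
  for z in(0,.18): print(t,z,solve(GB+R[:,2]*.038+[0,0,z],R,0,[0.07,.57,1.5,0,1.2,-1.3]))"
```

```text
tcp_pos: [0.5771, -0.2952, 0.2434]
ft_force: [0.4, 0.2, -2.1]
grip_width: 0.0155
rot [0.0335 0.1444 0.0293] rows 2.0 | then d [0.1244 0.4045 0.0541] rows 11.0 | F [-1.   0.  -1.9] t 12.7333
[ 0.57780289 -0.29537372  0.24097942] [-0.62  0.54  1.11  0.05  1.46 -2.03]
0.3 0 (array([ 0.05292726,  0.67554707,  1.41272148,  0.07121519,  1.34617963,
       -1.35565482]), np.float64(1.1102230246251565e-14))
0.3 0.18 (array([ 0.05292726,  0.52174164,  1.16952529,  0.07045759,  1.74221151,
       -1.32772955]), np.float64(1.4432899320127035e-14))
0.35 0 (array([ 0.04758386,  0.70265718,  1.37280689,  0.08005151,  1.40817937,
       -1.36153933]), np.float64(1.456108495336995e-12))
0.35 0.18 (array([ 0.04758386,  0.55114091,  1.13248847,  0.08109594,  1.798775  ,
       -1.33018524]), np.float64(1.0245353100441324e-13))
0.4 0 (array([ 0.04255534,  0.73042834,  1.33298771,  0.08845163,  1.46949166,
       -1.36638837]), np.float64(6.547025443403672e-11))
0.4 0.18 (array([ 0.04255534,  0.58078767,  1.09593201,  0.09167547,  1.85465979,
       -1.33167824]), np.float64(5.225649500058949e-13))
```

```bash
python3 drive.py '[[0.017,0.072,0.015,0,0,0,0.008],[0.0165,0.072,0.0145,0,0,0,0.008],[0,0,0,0.0104,0.0337,0.002,0.008],[0,0,0,0.0104,0.0337,0.002,0.008],[0,0,0,0.0104,0.0337,0.002,0.008],[0,0,0,0.0104,0.0337,0.002,0.008],[0,0,0,0.0104,0.0337,0.002,0.008],[0,0,0,0.0104,0.0337,0.002,0.008]]'| grep -E "pos|ft_f|width"
python3 drive.py '[[0,0,0,0.0104,0.0337,0.002,0.008],[0,0,0,0.0104,0.0337,0.002,0.008],[0,0,0,0.0104,0.0337,0.002,0.008],[0,0,0,0.0104,0.0337,0.002,0.008],[0,0,0,0.0104,0.0337,0.002,0.008],[0,0,0,0.0104,0.0337,0.002,0.008],[0,0,0,0,0,0,0.008],[0,0,0,0,0,0,0.008]]'| grep -E "pos|ft_f|width"
python3 drive.py '[[0,0,0,0,0,0,0.008],[0,0,0,0,0,0,0.008]]' >/dev/null
cat >> h.py <<'E'
R0=Ro.from_matrix(np.array([[-.977,.187,-.1],[.186,.982,.02],[.102,0,-.995]])).as_matrix(); P0=np.array([.5265,.1262,.0639])
E
python3 -c "
from h import *
need(P0+[0,0,.1],R0)"
```

```text
tcp_pos: [0.551, -0.0839, 0.2352]
ft_force: [0.9, 0.1, -1.9]
grip_width: 0.0159
tcp_pos: [0.5272, 0.1261, 0.2301]
ft_force: [1.2, -1.7, -1.1]
grip_width: 0.0156
rot [ 0.0004 -0.0013 -0.0039] rows 1.0 | then d [-0.0043  0.0024  0.0666] rows 2.0 | F [ 0.6 -1.  -0.8] t 14.2333
```

```bash
python3 drive.py '[[0,-0.001,-0.004,-0.002,0.0024,0.022,0.008],[0,0,0,-0.0023,0,0.022,0.008],[0,0,0,0,0,0.022,0.008],[0,0,0,0,0,0,0.008],[0,0,0,0,0,0,0.008],[0,0,0,0,0,0,0.008]]'| grep -E "pos|ft_f|width"
python3 -c "
from h import *
need(P0,R0);need(P0+[0,0,.02],R0)"
```

```text
tcp_pos: [0.5278, 0.1265, 0.1659]
ft_force: [0.0, 0.2, -1.3]
grip_width: 0.016
rot [0.001  0.0013 0.    ] rows 1.0 | then d [-0.0092 -0.0006  0.1016] rows 3.0 | F [ 0.   0.2 -1.3] t 14.7333
rot [0.001  0.0013 0.    ] rows 1.0 | then d [-0.0072 -0.0006  0.0817] rows 2.0 | F [ 0.   0.2 -1.3] t 14.7333
```

```bash
python3 drive.py '[[0.001,0.001,0,-0.0018,-0.0006,0.0204,0.008],[0,0,0,-0.0018,0,0.0204,0.008],[0,0,0,-0.0018,0,0.0204,0.008],[0,0,0,-0.0018,0,0.0204,0.008],[0,0,0,0,0,0,0.008],[0,0,0,0,0,0,0.008],[0,0,0,0,0,0,0.008]]'| grep -E "pos|ft_f|width"
python3 -c "
from h import *
need(P0,R0)"
```

```text
tcp_pos: [0.527, 0.1269, 0.0847]
ft_force: [-0.9, -0.7, -1.4]
grip_width: 0.0157
rot [0.0002 0.0016 0.0011] rows 1.0 | then d [-0.0018 -0.0008  0.0208] rows 1.0 | F [-0.9 -0.7 -1.4] t 15.3167
```

```bash
python3 drive.py '[[0,0.0016,0.001,-0.0018,-0.0008,0.007,0.008],[0,0,0,0,0,0.007,0.008],[0,0,0,0,0,0.005,0.008],[0,0,0,0,0,0,0.008],[0,0,0,0,0,0,0.008],[0,0,0,0,0,0,0.008]]'| grep -E "pos|ft_f|width"
python3 -c "
from h import *
need(P0,R0)"
```

```text
tcp_pos: [0.5262, 0.1261, 0.064]
ft_force: [3.4, -0.9, 1.0]
grip_width: 0.0155
rot [-0.0003 -0.0008  0.0002] rows 1.0 | then d [-0.0003  0.0002  0.0001] rows 1.0 | F [ 3.4 -0.9  1. ] t 15.8167
```

```bash
python3 drive.py '[[0,0,0,0,0,0,0.045],[0,0,0,0,0,0,0.045],[0,0,0,0,0,0,0.045],[0,0,0,0,0,0,0.045]]'| grep -E "pos|ft_f|width"
python3 -c "
from h import *
G=P0-R0[:,2]*.038;R=pose(YR,.35);need(G+R[:,2]*.038,R)
R=pose(YR,.225);print(R.T@(G+R[:,2]*.038-P0))"
```

```text
tcp_pos: [0.5247, 0.1262, 0.0635]
ft_force: [-0.7, -0.7, -1.0]
grip_width: 0.0381
rot [-0.0006  0.2435  0.0006] rows 2.0 | then d [0.0077 0.0003 0.0002] rows 1.0 | F [-0.7 -0.7 -1. ] t 16.15
[ 4.65592407e-03 -1.66240855e-05  2.86314226e-04]
```

```bash
python3 drive.py '[[0,0,0,0,0,0,0.045],[0,0.08,0,0.003,0,0,0.045],[0,0.08,0,0.003,0,0,0.045],[0,0.085,0,0.002,0,0,0.045],[0,0,0,0,0,0,0.045],[0,0,0,0,0,0,0.045],[0,0,0,0,0,0,0.045]]'| grep -E "pos|ft_f|width"
python3 -c "
from h import *
G=P0-R0[:,2]*.038;R=pose(YR,.35);need(G+R[:,2]*.038,R)"
```

```text
tcp_pos: [0.5171, 0.1277, 0.0648]
ft_force: [-0.0, 0.5, 0.1]
grip_width: 0.045
rot [-0.0007  0.0007  0.0004] rows 1.0 | then d [ 0.      0.0003 -0.0012] rows 1.0 | F [-0.   0.5  0.1] t 16.7333
```

Spot on and untouched. Close and lift.

```bash
python3 drive.py '[[0,0,0,0,0,0,0.008],[0,0,0,0,0,0,0.008],[0,0,0,0,0,0,0.008],[0,0,0,0,0,0,0.008],[0,0,0,0,0,0,0.008],[0,0,0,0,0,0,0.008],[0,0,0,0,0,0,0.008],[0,0,0,0,0,0,0.008]]' 45 | grep -E "pos|ft_f|width|gripper|rot"
python3 drive.py '[[0,0,0,0.003,0,-0.009,0.008],[0,0,0,0.007,0,-0.019,0.008],[0,0,0,0.012,0,-0.034,0.008],[0,0,0,0.012,0,-0.034,0.008],[0,0,0,0.012,0,-0.034,0.008],[0,0,0,0.012,0,-0.034,0.008],[0,0,0,0,0,0,0.008],[0,0,0,0,0,0,0.008]]'| grep -E "pos|ft_f|width|gripper"
```

```text
tcp_pos: [0.5174, 0.1277, 0.0654]
tcp_rot: [[-0.923, 0.187, -0.337], [0.175, 0.982, 0.064], [0.343, -0.0, -0.939]]
ft_force: [-1.3, 1.6, 3.2]
grip_width: 0.0152
gripper_force: 45.2
tcp_pos: [0.5203, 0.1273, 0.2411]
ft_force: [-0.3, -0.5, -1.9]
grip_width: 0.0157
gripper_force: 45.0
```

```bash
cat >> h.py <<'E'
def barframe(C,p,R):
    h=np.array([np.cos(YR),np.sin(YR),0]);ax=np.cos(np.radians(40))*h+np.array([0,0,np.sin(np.radians(40))])
    R=Ro.from_matrix(R).as_matrix(); return R.T@(C-.075*ax-p),R.T@ax
RB=Ro.from_matrix(np.array([[-.923,.187,-.337],[.175,.982,.064],[.343,0,-.939]])).as_matrix()
LOW,AX=barframe(np.array([.506,.1302,.081]),np.array([.5174,.1277,.0654]),RB)
def stand(hole,up,low=None,t=.35):
    low=LOW if low is None else low
    R=pose(YS,t-np.radians(50)); return H[hole]+[0,0,up]-R@low,R
E
python3 -c "
from ik import *
print(LOW,AX)
p,R=stand(0,.04);print(p,R@AX);need(p,R)
st=manip.sense();Rc=st['tcp_rot'];print('trans in current frame',Rc.T@(p-st['tcp_pos']))
for hole in(0,1,2):
  for up in(.04,-.027,-.052):
    p,R=stand(hole,up);q,e=solve(p,R,0,[-.7,.4,1.9,.5,.5,-2.]);print(hole,up,round(e,4),q.round(2))"
```

```text
[0.05373887 0.00036659 0.05434159] [-4.99053025e-01 -5.07395086e-04 -8.66571302e-01]
[ 0.58737419 -0.31843444  0.17891251] [-2.56872236e-04 -4.65528624e-04  9.99999859e-01]
rot [ 0.002  -0.8676  0.013 ] rows 7.0 | then d [-0.1029 -0.4234  0.1311] rows 11.0 | F [-0.3 -0.5 -1.9] t 18.0667
trans in current frame [-0.16132106 -0.42537882  0.00778913]
0 0.04 0.0 [-0.74  0.38  1.68  0.43  0.67 -2.4 ]
0 -0.027 0.0 [-0.74  0.47  1.75  0.54  0.52 -2.53]
0 -0.052 0.0 [-0.74  0.51  1.78  0.6   0.47 -2.6 ]
1 0.04 0.0 [-0.6   0.34  1.74  0.35  0.6  -2.21]
1 -0.027 0.0 [-0.6   0.43  1.82  0.47  0.44 -2.35]
1 -0.052 0.0 [-0.6   0.47  1.85  0.54  0.38 -2.43]
2 0.04 0.0 [-0.44  0.32  1.78  0.22  0.55 -1.97]
2 -0.027 0.0 [-0.44  0.42  1.86  0.32  0.38 -2.07]
2 -0.052 0.0 [-0.44  0.46  1.88  0.38  0.32 -2.14]
```

```bash
python3 drive.py '[[0,0,0,-0.0117,-0.0354,-0.0042,0.008],[0,0,0,-0.0117,-0.0354,-0.0042,0.008],[0,0,0,-0.0117,-0.0354,-0.0042,0.008],[0,0,0,-0.0117,-0.0354,-0.0042,0.008],[0,0,0,-0.0117,-0.0354,-0.0042,0.008],[0,0,0,-0.0117,-0.0354,-0.0042,0.008],[0,0,0,-0.0117,-0.0354,-0.0042,0.008],[0,0,0,-0.0117,-0.0354,-0.0042,0.008]]'| grep -E "pos|ft_f|width|gripper"
python3 drive.py '[[0,0,0,-0.0117,-0.0354,-0.0042,0.008],[0,0,0,-0.0117,-0.0354,-0.0042,0.008],[0,0,0,-0.0117,-0.0354,-0.0042,0.008],[0,0,0,-0.0117,-0.0354,-0.0042,0.008],[0,-0.109,0,0,0,0,0.008],[0,-0.109,0,0,0,0,0.008],[0,-0.109,0,0,0,0,0.008],[0,-0.109,0,0,0,0,0.008]]'| grep -E "pos|ft_f|width|gripper"
python3 drive.py '[[0,-0.109,0,0,0,0,0.008],[0,-0.109,0,0,0,0,0.008],[0,-0.109,0.006,0,0,0,0.008],[0,-0.104,0.006,0,0,0,0.008],[0,0,0,0,0,0,0.008],[0,0,0,0,0,0,0.008],[0,0,0,0,0,0,0.008]]'| grep -E "pos|ft_f|width|gripper"
python3 -c "
from h import *
p,R=stand(0,.04);need(p,R)"
```

```text
tcp_pos: [0.5634, -0.1712, 0.2366]
ft_force: [1.0, -0.2, -2.4]
grip_width: 0.0156
gripper_force: 45.0
tcp_pos: [0.5863, -0.3183, 0.2344]
ft_force: [0.3, 0.3, -0.9]
grip_width: 0.0156
gripper_force: 45.0
tcp_pos: [0.5872, -0.3186, 0.2386]
ft_force: [1.1, -0.6, -0.5]
grip_width: 0.0156
gripper_force: 45.0
rot [ 0.0045 -0.0076 -0.0002] rows 1.0 | then d [0.0297 0.0002 0.0518] rows 2.0 | F [ 1.1 -0.6 -0.5] t 19.9833
```

Excellent. Descend to 12 mm above the mouth and check alignment against the pictures.

```bash
python3 drive.py '[[0.0045,-0.0076,0,0.0086,0,0.0145,0.008],[0,0,0,0.0087,0,0.0151,0.008],[0,0,0,0.0087,0,0.0151,0.008],[0,0,0,0.0087,0,0.0151,0.008],[0,0,0,0.0087,0,0.0151,0.008],[0,0,0,0,0,0,0.008],[0,0,0,0,0,0,0.008],[0,0,0,0,0,0,0.008]]'| grep -E "pos|ft_f|width|gripper"
cat >> h.py <<'E'
def check(hole,up):
    p,R=stand(hole,up);need(p,R)
    st=manip.sense();p=st['tcp_pos'];R=st['tcp_rot'];n=np.cross(AX,[0,1,0])
    print('axis',(R@AX).round(4),'low-hole',(p+R@LOW-H[hole]).round(4))
    for nm in('side','top'):
        s=manip.snapshot(nm); f=lambda a,b,c:proj(s,[p+R@(LOW+a*AX+np.array([0,b,0])+c*n)])[0].round(1).tolist()
        u=np.array(f(.15,0,.01))
        for o in greens(s):
            if np.abs(np.array(o[1])-u).min()<40: print(nm,o)
        print(' predicted blade top end',f(.15,0,.006),f(.15,0,.014),'low',f(0,0,.014))
        if nm=="top": # measured centre of the green end face
            x,y=u.round().astype(int); c=s["color"][y-12:y+13,x-12:x+13].astype(int); m=(c[...,1]>c[...,2]+12)&(c[...,1]>c[...,0]+8)
            ys,xs=np.nonzero(m); print(' green centroid',xs.mean()+x-12,ys.mean()+y-12,'pred',f(.15,0,.01))
E
python3 -c "
from h import *
check(0,.012)"
```

```text
tcp_pos: [0.5879, -0.3184, 0.1531]
ft_force: [-0.4, -0.5, -1.3]
grip_width: 0.0157
gripper_force: 45.0
rot [-0.0001  0.0031  0.0007] rows 1.0 | then d [ 0.0015 -0.0001  0.0016] rows 1.0 | F [-0.4 -0.5 -1.3] t 20.65
axis [-3.2e-03  5.0e-04  1.0e+00] low-hole [ 0.0007 -0.0001  0.0141]
side (np.int32(157), [[345.6000061035156, 194.6999969482422], [358.8999938964844, 204.0]])
 predicted blade top end [377.9, 265.3] [374.2, 266.4] low [364.8, 308.4]
top (np.int32(247), [[203.10000610351562, 266.5], [204.5, 209.5]])
 predicted blade top end [480.2, 201.1] [479.6, 205.4] low [451.2, 214.3]
 green centroid nan nan pred [479.9, 203.2]h.py:61: RuntimeWarning: Mean of empty slice.
  ys,xs=np.nonzero(m); print(' green centroid',xs.mean()+x-12,ys.mean()+y-12,'pred',f(.15,0,.01))
  ret = ret.dtype.type(ret / rcount)
```

```bash
python3 drive.py '[[0,0.003,0,0.004,0,0.006,0.008],[0,0,0,0.004,0,0.0069,0.008],[0,0,0,0.002,0,0.0035,0.008],[0,0,0,0,0,0,0.008]]'| grep -E "pos|ft_f"
python3 drive.py '[[0,0,0,0.002,0,0.0035,0.008],[0,0,0,0.002,0,0.0035,0.008],[0,0,0,0.002,0,0.0035,0.008],[0,0,0,0,0,0,0.008],[0,0,0,0,0,0,0.008]]'| grep -E "pos|ft_f"
python3 -c "
from h import *
p,R=stand(0,-.02);need(p,R)"
```

```text
tcp_pos: [0.5867, -0.3183, 0.1326]
ft_force: [6.1, -2.4, -4.9]
tcp_pos: [0.5866, -0.3183, 0.1205]
ft_force: [7.7, -2.7, -3.0]
rot [-0.0009  0.0003 -0.001 ] rows 1.0 | then d [0.0001 0.     0.0017] rows 1.0 | F [ 7.7 -2.7 -3. ] t 21.5
```

```bash
python3 drive.py '[[0,0,0,-0.0013,-0.0005,0.0007,0.008],[0,0,0,0,0,0,0.008],[0,0,0,0,0,0,0.008]]'| grep -E "pos|ft_f"
python3 drive.py '[[0,0,0,0.002,0,0.0035,0.008],[0,0,0,0,0,0,0.008],[0,0,0,0,0,0,0.008]]'| grep -E "pos|ft_f"
python3 drive.py '[[0,0,0,0.002,0,0.0035,0.008],[0,0,0,0,0,0,0.008],[0,0,0,0,0,0,0.008]]'| grep -E "pos|ft_f"
```

```text
tcp_pos: [0.5871, -0.3184, 0.12]
ft_force: [4.3, -1.8, -3.0]
tcp_pos: [0.587, -0.3183, 0.1157]
ft_force: [6.1, -2.6, -5.1]
tcp_pos: [0.587, -0.3182, 0.1117]
ft_force: [6.0, -1.7, -5.3]
```

```bash
python3 drive.py '[[0,0,0,-0.0013,-0.0005,0.0007,0.008],[0,0,0,0,0,0,0.008],[0,0,0,0.002,0,0.0035,0.008],[0,0,0,0,0,0,0.008],[0,0,0,0,0,0,0.008]]'| grep -E "pos|ft_f"
python3 drive.py '[[0,0,0,0.002,0,0.0035,0.008],[0,0,0,0,0,0,0.008],[0,0,0,0,0,0,0.008]]'| grep -E "pos|ft_f"
```

```text
tcp_pos: [0.588, -0.3188, 0.1077]
ft_force: [0.2, 0.1, -1.3]
tcp_pos: [0.5883, -0.3189, 0.1039]
ft_force: [-0.2, 1.0, -1.4]
```

Past 27 mm with no resistance: hole 0 is full depth. Continue down to the pad.

```bash
python3 drive.py '[[0,0,0,0.002,0,0.0035,0.008],[0,0,0,0.002,0,0.0035,0.008],[0,0,0,0,0,0,0.008],[0,0,0,0,0,0,0.008]]'| grep -E "pos|ft_f"
python3 drive.py '[[0,0,0,0.0015,0,0.0026,0.008],[0,0,0,0.001,0,0.0017,0.008],[0,0,0,0,0,0,0.008],[0,0,0,0,0,0,0.008]]'| grep -E "pos|ft_f"
```

```text
tcp_pos: [0.5883, -0.3189, 0.0956]
ft_force: [-0.0, 0.8, -2.0]
tcp_pos: [0.5884, -0.3189, 0.091]
ft_force: [0.1, 2.3, -3.9]
```

```bash
python3 drive.py '[[0,0,0,0.001,0,0.0017,0.008],[0,0,0,0,0,0,0.008],[0,0,0,0,0,0,0.008]]'| grep -E "pos|ft_f"
python3 drive.py '[[0,0,0,0.001,0,0.0017,0.008],[0,0,0,0,0,0,0.008],[0,0,0,0,0,0,0.008]]'| grep -E "pos|ft_f"
```

```text
tcp_pos: [0.5885, -0.319, 0.0893]
ft_force: [0.9, 1.8, -2.3]
tcp_pos: [0.5887, -0.319, 0.0876]
ft_force: [1.9, 2.9, 0.7]
```

```bash
python3 drive.py '[[0,0,0,0.0008,0,0.0013,0.008],[0,0,0,0,0,0,0.008],[0,0,0,0,0,0,0.008]]'| grep -E "pos|ft_f"
python3 drive.py '[[0,0,0,0.0005,0,0.0009,0.008],[0,0,0,0,0,0,0.008],[0,0,0,0,0,0,0.008]]'| grep -E "pos|ft_f"
```

```text
tcp_pos: [0.589, -0.3191, 0.0876]
ft_force: [-1.4, 5.8, 10.3]
tcp_pos: [0.5894, -0.3192, 0.0876]
ft_force: [-5.7, 8.3, 15.9]
```

```bash
python3 drive.py '[[0,0,0,0,0,0,0.04],[0,0,0,0,0,0,0.04],[0,0,0,0,0,0,0.04],[0,0,0,0,0,0,0.04],[0,0,0,0,0,-0.02,0.04],[0,0,0,0,0,-0.04,0.04],[0,0,0,0,0,-0.04,0.04],[0,0,0,0,0,-0.04,0.04]]' | grep -E "pos|ft_f|width"
python3 drive.py '[[0,0,0,0,0,0,0.045],[0,0,0,0,0,0,0.045]]' >/dev/null
python3 -c "
from h import *
s=manip.snapshot('side')
print([o for o in greens(s) if 330<o[1][0][0]<400]);R=pose(YS,0)
b=H[0]+[0,0,-.052]
print(proj(s,[b+[0,0,.065],b+[0,0,.15]-.014*np.array([np.cos(YS),np.sin(YS),0]),b+[0,0,.15]]))
T=manip.snapshot('top');print([o for o in greens(T) if 400<o[1][0][0]<500]);print(proj(T,[b+[0,0,.15]-.01*np.array([np.cos(YS),np.sin(YS),0]),b+[0,0,.175]-.01*np.array([np.cos(YS),np.sin(YS),0])]))
R=pose(YR,.35);p=GA+R[:,2]*.038
need(p+[0,0,.16],R);st=manip.sense();print(st['tcp_pos'],'cur frame',st['tcp_rot'].T@(p+[0,0,.16]-st['tcp_pos']))"
```

```text
tcp_pos: [0.5189, -0.3051, 0.2066]
ft_force: [0.7, -0.0, 0.5]
grip_width: 0.0401
[(np.int32(182), [[344.29998779296875, 197.39999389648438], [359.5, 203.10000610351562]]), (np.int32(92), [[364.6000061035156, 314.3999938964844], [370.79998779296875, 290.20001220703125]])]
[[370.14332786 307.03231387]
 [369.59932539 286.21782213]
 [375.70638126 284.44830528]]
[(np.int32(67), [[444.70001220703125, 214.6999969482422], [467.70001220703125, 207.5]])]
[[466.18935362 207.91693694]
 [471.14648272 206.2769828 ]]
rot [ 0.      0.8704 -0.0134] rows 7.0 | then d [0.0856 0.5152 0.0089] rows 13.0 | F [ 0.3 -0.7  0.7] t 25.5167
[ 0.5199237  -0.30524565  0.20547024] cur frame [ 0.06798146  0.51408113 -0.06254282]
```

Bar b stands with its blade top at (467.7,207.5) in the top view against (466.2,207.9) predicted for full depth. Now bar a.

```bash
python3 drive.py '[[0,0,0,0.0052,0.0395,-0.0048,0.045],[0,0,0,0.0052,0.0395,-0.0048,0.045],[0,0,0,0.0052,0.0395,-0.0048,0.045],[0,0,0,0.0052,0.0395,-0.0048,0.045],[0,0,0,0.0052,0.0395,-0.0048,0.045],[0,0,0,0.0052,0.0395,-0.0048,0.045],[0,0,0,0.0052,0.0395,-0.0048,0.045],[0,0,0,0.0052,0.0395,-0.0048,0.045]]' | grep -E "pos|ft_f"
python3 drive.py '[[0,0,0,0.0052,0.0395,-0.0048,0.045],[0,0,0,0.0052,0.0395,-0.0048,0.045],[0,0,0,0.0052,0.0395,-0.0048,0.045],[0,0,0,0.0052,0.0395,-0.0048,0.045],[0,0,0,0.0052,0.0395,-0.0048,0.045],[0,0.124,-0.002,0,0,0,0.045],[0,0.124,-0.002,0,0,0,0.045],[0,0.124,-0.002,0,0,0,0.045]]' | grep -E "pos|ft_f"
python3 drive.py '[[0,0.124,-0.002,0,0,0,0.045],[0,0.124,-0.002,0,0,0,0.045],[0,0.124,-0.002,0,0,0,0.045],[0,0.124,-0.002,0,0,0,0.045],[0,0,0,0,0,0,0.045],[0,0,0,0,0,0,0.045],[0,0,0,0,0,0,0.045]]' | grep -E "pos|ft_f"
python3 -c "
from h import *
R=pose(YR,.35);p=GA+R[:,2]*.038;need(p+[0,0,.06],R);need(p,R)
for n in('side','top'): print(n,[o for o in greens(manip.snapshot(n),12,8) if 190<o[1][0][0]<280])"
```

```text
tcp_pos: [0.5286, 0.0176, 0.2172]
ft_force: [1.6, -0.2, -0.3]
tcp_pos: [0.5334, 0.2197, 0.2258]
ft_force: [1.0, 0.1, -0.8]
tcp_pos: [0.5346, 0.2161, 0.2254]
ft_force: [-0.6, -0.6, 0.2]
rot [-0.0016  0.0026  0.0008] rows 1.0 | then d [-0.0338  0.0003  0.093 ] rows 3.0 | F [-0.6 -0.6  0.2] t 27.4333
rot [-0.0016  0.0026  0.0008] rows 1.0 | then d [-0.0543  0.0003  0.1493] rows 4.0 | F [-0.6 -0.6  0.2] t 27.4333
side [(np.int32(106), [[226.60000610351562, 191.39999389648438], [261.5, 158.89999389648438]])]
top []
```

Bar a has not moved (side ends (226.6,191.4) and (261.5,158.9)). Descend vertically.

```bash
python3 drive.py '[[0,0.002,0,-0.0113,0,0.031,0.045],[0,0,0,-0.0113,0,0.031,0.045],[0,0,0,-0.0112,0,0.031,0.045],[0,0,0,0,0,0,0.045],[0,0,0,0,0,0,0.045],[0,0,0,0,0,0,0.045]]' | grep -E "pos|ft_f"
python3 -c "
from h import *
R=pose(YR,.35);p=GA+R[:,2]*.038;need(p,R)"
```

```text
tcp_pos: [0.5356, 0.2163, 0.131]
ft_force: [0.0, -0.9, 0.2]
rot [0.0005 0.0053 0.0018] rows 1.0 | then d [-0.0211 -0.0001  0.061 ] rows 2.0 | F [ 0.  -0.9  0.2] t 28.0333
```

```bash
python3 drive.py '[[0,0.005,0.0015,-0.007,0,0.02,0.045],[0,0,0,-0.007,0,0.02,0.045],[0,0,0,-0.0035,0,0.0105,0.045],[0,0,0,-0.0035,0,0.0105,0.045],[0,0,0,0,0,0,0.045],[0,0,0,0,0,0,0.045]]' | grep -E "pos|ft_f"
python3 -c "
from h import *
R=pose(YR,.35);p=GA+R[:,2]*.038;need(p,R)"
```

```text
tcp_pos: [0.534, 0.216, 0.0645]
ft_force: [0.4, 0.3, 0.8]
rot [-0.0005 -0.0028 -0.0006] rows 1.0 | then d [ 0.0003  0.0005 -0.0021] rows 1.0 | F [0.4 0.3 0.8] t 28.5333
```

```bash
python3 drive.py '[[0,0,0,0,0.0003,-0.001,0.008],[0,0,0,0,0,0,0.008],[0,0,0,0,0,0,0.008],[0,0,0,0,0,0,0.008],[0,0,0,0,0,0,0.008],[0,0,0,0,0,0,0.008],[0,0,0,0,0,0,0.008],[0,0,0,0,0,0,0.008]]' 45
python3 drive.py '[[0,0,0,0.003,0,-0.009,0.008],[0,0,0,0.007,0,-0.019,0.008],[0,0,0,0.012,0,-0.034,0.008],[0,0,0,0.012,0,-0.034,0.008],[0,0,0,0.012,0,-0.034,0.008],[0,0,0,0.012,0,-0.034,0.008],[0,0,0,0,0,0,0.008],[0,0,0,0,0,0,0.008]]'| grep -E "pos|ft_f|width|gripper"
```

```text
t: 29.2
tcp_pos: [0.5339, 0.2161, 0.0649]
tcp_rot: [[-0.921, 0.188, -0.34], [0.176, 0.982, 0.064], [0.346, -0.001, -0.938]]
ft_force: [0.2, 0.6, 3.4]
grip_width: 0.0157
gripper_force: 45.3
tcp_pos: [0.5373, 0.216, 0.2407]
ft_force: [0.5, 0.1, -2.5]
grip_width: 0.016
gripper_force: 45.0
```

```bash
cat >> h.py <<'E'
RA=Ro.from_matrix(np.array([[-.921,.188,-.34],[.176,.982,.064],[.346,-.001,-.938]])).as_matrix()
LOW,AX=barframe(np.array([.5225,.2187,.081]),np.array([.5339,.2161,.0649]),RA)
for _h in H.values(): _h+=[.0013,-.0005,0]
E
python3 -c "
from h import *
print(LOW,AX);p,R=stand(2,.09);print(p,stand(2,0)[0],R@AX);need(p,R)
st=manip.sense();d=p-st['tcp_pos'];print('cur frame',st['tcp_rot'].T@d)"
```

```text
[0.053752   0.00042559 0.05405418] [-4.96216556e-01 -3.58566084e-04 -8.68198711e-01]
[ 0.62071417 -0.16212313  0.22867002] [ 0.62071417 -0.16212313  0.13867002] [-3.43171685e-03  3.32278811e-04  9.99994056e-01]
rot [ 0.0019 -0.8713  0.0119] rows 7.0 | then d [-0.1301 -0.3539  0.0888] rows 10.0 | F [ 0.5  0.1 -2.5] t 29.8667
cur frame [-0.1477658  -0.35575425 -0.04126309]
```

```bash
python3 drive.py '[[0,0,0,-0.0148,-0.0356,-0.0041,0.008],[0,0,0,-0.0148,-0.0356,-0.0041,0.008],[0,0,0,-0.0148,-0.0356,-0.0041,0.008],[0,0,0,-0.0148,-0.0356,-0.0041,0.008],[0,0,0,-0.0148,-0.0356,-0.0041,0.008],[0,0,0,-0.0148,-0.0356,-0.0041,0.008],[0,0,0,-0.0148,-0.0356,-0.0041,0.008],[0,0,0,-0.0148,-0.0356,-0.0041,0.008]]'| grep -E "pos|ft_f|width"
python3 drive.py '[[0,0,0,-0.0148,-0.0356,-0.0041,0.008],[0,0,0,-0.0148,-0.0356,-0.0041,0.008],[0,-0.109,0,0,0,0,0.008],[0,-0.109,0,0,0,0,0.008],[0,-0.109,0,0,0,0,0.008],[0,-0.109,0,0,0,0,0.008],[0,-0.109,0,0,0,0,0.008],[0,-0.109,0,0,0,0,0.008]]'| grep -E "pos|ft_f|width"
python3 drive.py '[[0,-0.109,0.006,0,0,0,0.008],[0,-0.108,0.006,0,0,0,0.008],[0,0,0,0,0,0,0.008],[0,0,0,0,0,0,0.008],[0,0,0,0,0,0,0.008]]'| grep -E "pos|ft_f|width|gripper"
python3 -c "
from h import *
p,R=stand(2,.012);need(p,R)"
```

```text
tcp_pos: [0.6026, -0.0886, 0.2264]
ft_force: [0.8, -0.0, -2.2]
grip_width: 0.0158
tcp_pos: [0.6187, -0.1623, 0.2245]
ft_force: [1.4, -0.4, -2.4]
grip_width: 0.0156
tcp_pos: [0.6209, -0.1631, 0.2266]
ft_force: [0.1, 0.8, -2.0]
grip_width: 0.0161
gripper_force: 45.0
rot [ 0.0036 -0.0069 -0.0009] rows 1.0 | then d [0.0383 0.0009 0.0656] rows 2.0 | F [ 0.1  0.8 -2. ] t 31.6167
```

```bash
python3 drive.py '[[0.0036,-0.0069,-0.001,0.0083,0.0009,0.0136,0.008],[0,0,0,0.01,0,0.0173,0.008],[0,0,0,0.01,0,0.0173,0.008],[0,0,0,0.01,0,0.0173,0.008],[0,0,0,0,0,0,0.008],[0,0,0,0,0,0,0.008],[0,0,0,0,0,0,0.008]]'| grep -E "pos|ft_f|width|gripper"
python3 -c "
from h import *
p,R=stand(2,.012);need(p,R);st=manip.sense();print('axis',st['tcp_rot']@AX,'low-hole',st['tcp_pos']+st['tcp_rot']@LOW-H[2],st['joints'].round(2))"
```

```text
tcp_pos: [0.6215, -0.1622, 0.1517]
ft_force: [0.6, 0.1, -1.1]
grip_width: 0.0153
gripper_force: 45.0
rot [-0.0001  0.0034  0.0004] rows 1.0 | then d [ 0.0012 -0.0001  0.0005] rows 1.0 | F [ 0.6  0.1 -1.1] t 32.2
axis [-0.00671777  0.00131031  0.99997658] low-hole [ 0.00099338 -0.00012001  0.01298556] [-0.44  0.36  1.81  0.26  0.47 -2.01]
```

```bash
python3 drive.py '[[0,0.006,0,0.004,0,0.0069,0.008],[0,0,0,0.004,0,0.0069,0.008],[0,0,0,0.002,0,0.0035,0.008],[0,0,0,0,0,0,0.008],[0,0,0,0,0,0,0.008]]'| grep -E "pos|ft_f"
python3 drive.py '[[0,0,0,0.002,0,0.0035,0.008],[0,0,0,0.002,0,0.0035,0.008],[0,0,0,0,0,0,0.008],[0,0,0,0,0,0,0.008]]'| grep -E "pos|ft_f"
```

```text
tcp_pos: [0.6193, -0.1615, 0.13]
ft_force: [0.7, 0.7, -1.7]
tcp_pos: [0.6193, -0.1615, 0.1218]
ft_force: [-0.7, 0.4, -2.5]
```

```bash
python3 drive.py '[[0,0,0,0.002,0,0.0035,0.008],[0,0,0,0.001,0,0.0017,0.008],[0,0,0,0,0,0,0.008],[0,0,0,0,0,0,0.008]]'| grep -E "pos|ft_f"
python3 drive.py '[[0,0,0,0.0015,0,0.0026,0.008],[0,0,0,0,0,0,0.008],[0,0,0,0,0,0,0.008]]'| grep -E "pos|ft_f"
python3 drive.py '[[0,0,0,0.001,0,0.0017,0.008],[0,0,0,0,0,0,0.008],[0,0,0,0,0,0,0.008]]'| grep -E "pos|ft_f"
```

```text
tcp_pos: [0.6193, -0.1614, 0.1159]
ft_force: [0.1, 0.7, -2.0]
tcp_pos: [0.6193, -0.1614, 0.1129]
ft_force: [0.3, -0.3, -2.7]
tcp_pos: [0.6193, -0.1614, 0.111]
ft_force: [-0.3, -1.1, -2.4]
```

```bash
python3 drive.py '[[0,0,0,0.001,0,0.0017,0.008],[0,0,0,0,0,0,0.008],[0,0,0,0,0,0,0.008]]'| grep -E "pos|ft_f"
python3 drive.py '[[0,0,0,0.0015,0,0.0026,0.008],[0,0,0,0,0,0,0.008],[0,0,0,0,0,0,0.008]]'| grep -E "pos|ft_f"
```

```text
tcp_pos: [0.6193, -0.1615, 0.109]
ft_force: [0.8, 0.7, -1.0]
tcp_pos: [0.6192, -0.1615, 0.1059]
ft_force: [0.7, 0.7, -1.9]
```

Free at 6 mm past the shallow level: hole 2 is full depth too, so the blocked pocket is hole 1. Go home.

```bash
python3 drive.py '[[0,0,0,0.002,0,0.0035,0.008],[0,0,0,0.002,0,0.0035,0.008],[0,0,0,0.002,0,0.0035,0.008],[0,0,0,0,0,0,0.008],[0,0,0,0,0,0,0.008]]'| grep -E "pos|ft_f"
python3 drive.py '[[0,0,0,0.0015,0,0.0026,0.008],[0,0,0,0,0,0,0.008],[0,0,0,0,0,0,0.008]]'| grep -E "pos|ft_f"
python3 -c "
from h import *
p,R=stand(2,-.052);need(p,R);print(manip.sense()['joints'].round(3))"
```

```text
tcp_pos: [0.6192, -0.1614, 0.0936]
ft_force: [0.6, 0.1, -3.1]
tcp_pos: [0.6192, -0.1614, 0.0909]
ft_force: [0.3, -0.9, -3.0]
rot [ 0.0001 -0.0048 -0.0002] rows 1.0 | then d [ 0.0007 -0.0004  0.0045] rows 1.0 | F [ 0.3 -0.9 -3. ] t 34.95
[-0.437  0.451  1.871  0.361  0.334 -2.12 ]
```

```bash
python3 drive.py '[[0,0,0,0.001,0,0.0017,0.008],[0,0,0,0,0,0,0.008],[0,0,0,0,0,0,0.008]]'| grep -E "pos|ft_f"
python3 drive.py '[[0,0,0,0.0008,0,0.0013,0.008],[0,0,0,0,0,0,0.008],[0,0,0,0,0,0,0.008]]'| grep -E "pos|ft_f"
python3 drive.py '[[0,0,0,0.0005,0,0.0009,0.008],[0,0,0,0,0,0,0.008],[0,0,0,0,0,0,0.008]]'| grep -E "pos|ft_f"
```

```text
tcp_pos: [0.6192, -0.1614, 0.089]
ft_force: [0.7, -0.2, -2.5]
tcp_pos: [0.6192, -0.1614, 0.0875]
ft_force: [1.4, 0.3, -2.7]
tcp_pos: [0.6196, -0.1616, 0.0871]
ft_force: [1.2, 0.2, 0.9]
```

```bash
python3 drive.py '[[0,0,0,0.0008,0,0.0013,0.008],[0,0,0,0,0,0,0.008],[0,0,0,0,0,0,0.008]]'| grep -E "pos|ft_f"
```

```text
tcp_pos: [0.6202, -0.1618, 0.087]
ft_force: [-3.5, 2.1, 10.4]
```

Firm on the pad. Release, back off along the tool, and verify.

```bash
python3 drive.py '[[0,0,0,0,0,0,0.04],[0,0,0,0,0,0,0.04],[0,0,0,0,0,0,0.04],[0,0,0,0,0,0,0.04],[0,0,0,0,0,-0.02,0.04],[0,0,0,0,0,-0.04,0.04],[0,0,0,0,0,-0.04,0.04],[0,0,0,0,0,-0.04,0.04]]' | grep -E "pos|ft_f|width"
python3 drive.py '[[0,0,0,0,0,-0.04,0.045],[0,0,0,0,0.02,-0.03,0.045],[0,0,0,0,0.04,0,0.045],[0,0,0,0,0.04,0,0.045],[0,0,0,0,0.04,0,0.045],[0,0,0,0,0,0,0.045],[0,0,0,0,0,0,0.045],[0,0,0,0,0,0,0.045]]' | grep -E "t:|pos|ft_f|width"
python3 -c "
from h import *
s=manip.snapshot('side');T=manip.snapshot('top');h=np.array([np.cos(YS),np.sin(YS),0])
for c in(s,T):
    print([o for o in greens(c) if o[1][0][0]>320 and o[1][0][1]<330])
    for k in(0,2): print(k,'pred blade top end',proj(c,[H[k]+[0,0,.098]-.014*h,H[k]+[0,0,.098]-.006*h]).round(1).tolist())
cv2.imwrite('pics/end.png',np.hstack([cv2.resize(s['color'][130:350,200:420],(390,390)),cv2.resize(T['color'][80:330,110:490],(405,390))]))"
```

```text
tcp_pos: [0.5499, -0.1473, 0.2069]
ft_force: [0.8, -0.6, -0.6]
grip_width: 0.0403
t: 37.28
tcp_pos: [0.545, -0.0034, 0.2671]
tcp_rot: [[-0.852, 0.198, 0.485], [0.172, 0.98, -0.098], [-0.495, -0.0, -0.869]]
ft_force: [-0.1, 0.2, -0.1]
grip_width: 0.0452
[(np.int32(172), [[344.29998779296875, 198.89999389648438], [359.6000061035156, 201.5]]), (np.int32(121), [[336.8999938964844, 260.5], [340.5, 229.3000030517578]]), (np.int32(134), [[364.70001220703125, 314.3999938964844], [371.8999938964844, 283.20001220703125]])]
0 pred blade top end [[370.2, 286.1], [373.7, 285.1]]
2 pred blade top end [[339.8, 232.0], [343.0, 231.2]]
[(np.int32(61), [[373.8999938964844, 202.8000030517578], [387.0, 193.10000610351562]]), (np.int32(84), [[445.70001220703125, 214.8000030517578], [468.6000061035156, 207.1999969482422]])]
0 pred blade top end [[466.1, 209.2], [466.7, 205.3]]
2 pred blade top end [[384.8, 195.4], [385.4, 191.5]]
```

View pics/end.png

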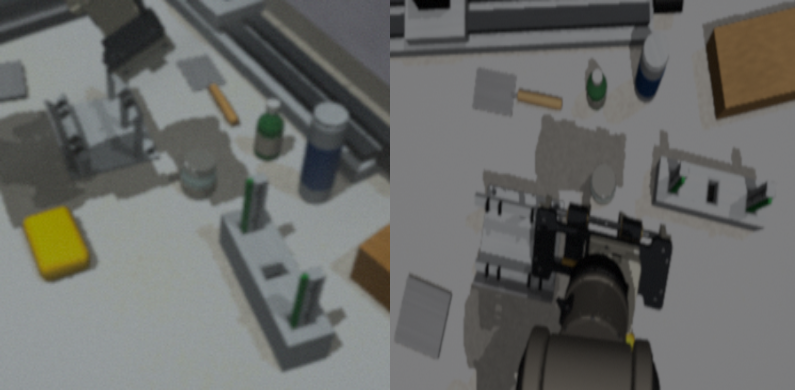

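Both bars stand in the outer pockets at (255,205) and (307,297) in the side half. Their blade tops are where full depth predicts, the middle pocket is empty, everything else is in place and the gripper is clear.

```bash
python3 -c "
from station import manip
print(manip.sign_off())"
```

```text
the job is handed in; nothing more can be done
None
```

Both squeegees are standing at full depth and released, squeegee_b in hole 0 and squeegee_a in hole 2. Hole 1, blocked by elimination since the other two felt full depth, was left empty, and the job was handed in at about 37 s with no result returned.

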